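Make up the breakfast and evening table carriers

TASK

Make up the two table carriers: on the blue evening carrier, first lower the loose blue board over both brass dowels until it lies flat, and only then stand the candlestick in its round well and lay the matchbox, large face up, in its oblong pocket. In the pale wooden breakfast carrier, stand the pepper mill in the larger well and the egg cup in the smaller one. Keep everything upright, and leave the teacup and the star cutter where they are.

Things in the scene. Friction and masses are not known exactly. Their poses are not given: they have to be found in the camera images.
- breakfast_carrier: Pale wooden breakfast carrier, fixed, 112 x 196 mm (x by y), its board already fitted. Origin: centre of underside, on the worktop. Board top at z 26 mm; central bar pull to z 52. Two round wells with floors at z 16: the larger, 74 mm wide, at (x 0, y +46) mm, takes the mill; the smaller, 62 mm, at (0, -46), the egg cup. Dowel tips to z 34. Stands at any of three places, yaw within 0.12 rad.
- evening_carrier: Blue evening carrier without its board, fixed, 112 x 196 mm (x by y), flat top at z 16 mm, green felt in the middle. Origin: centre of underside, on the worktop. Two brass dowels, 9 mm thick, at (x +38, y +76) and (-38, -76) mm, 18 mm tall above the top, the upper 8 mm tapered. The board is home when its underside is at z 16, centred. Any of three places, yaw within 0.12 rad.
- evening_board: Loose blue board, 100 x 180 x 10 mm, 0.22 kg. Origin: centre of underside. 12 mm dowel holes at (x +38, y +76) and (-38, -76) mm; a half turn fits too. Grip the central bar pull, 50 mm along x, 12 along y, z 10 to 36. Round through well, 74 mm, at (0, +46): the candlestick then stands at z 0. Pocket 54 (x) by 71 (y) mm at (0, -46), floor at z 5, for the matchbox. Yaw within 0.12 rad.
- candlestick: Brass candlestick with a cream candle, one rigid piece, 120 mm tall, 0.24 kg, round. Origin: centre of the underside; z up. Foot 62 mm across and 8 mm high, socket 33 mm across from 38 to 50 mm, candle 22 mm thick from 50 to 115 mm: grip the candle (wick above).
- matchbox: Closed matchbox lying flat, 36 mm along local x, 53 mm along local y, 16 mm high, 0.02 kg. Origin: centre of the underside; z up. It fits the pocket with its length along the board's y, either end first.
- egg_cup: White egg cup with blue pattern, round, 47 mm across, 50 mm tall, 0.06 kg. Origin: centre of the foot's underside; z up. Grip the bowl, 47 mm across, 30 to 50 mm above the origin.
- pepper_mill: Turned wooden pepper mill, round, 58 mm across at the body (up to 86 mm), head 50 mm across from 87 to 109 mm, small metal knob on top to 120 mm; 0.18 kg. Origin: centre of the underside; z up. Grip it at the shoulder, 70 to 86 mm up, or by the head.
- teacup: Blue and white teacup, 82 mm across, with a handle, 56 mm tall; bystander at the right, to be left where it is. Origin: under its middle.
- star_cutter: Tin star-shaped biscuit cutter with a strap handle, 69 x 66 x 46 mm; bystander at the back left, to be left where it is. Origin: centre of the underside.

How it is judged:
By the outcome, as a careful person would: the job done as asked, in the order asked, and still so for the second after the job is handed in, with the robot touching nothing.
It also fails if it takes over 125 s, if anything falls off the work surface, if the arm or the gripper's body presses on something with over 40 N, if the wrist force passes 120 N, or if a joint passes its speed limit or range.

ROBOT

A 6-joint arm with a two-finger parallel gripper is mounted at the origin on a cart in front of the work surface, level with it; the furniture and walls round the work are solid. World frame = base frame: x ahead of the robot, y to its left, z up, the work surface at z = 0. Lengths are in mm, angles in rad, forces in N, time in s.
With the tool pointing down it reaches from about 275 to 750 mm from the base axis. Payload 10.2 kg.
Tool frame: the origin (TCP) lies between the finger pads; the fingertips stand 19 mm ahead of it and the grasp point (between the pads) is the TCP; z points along the fingers, y is the line along which they close (so a half turn about z gives the same grasp; the last joint's range is limited). The gripper opens to 85 mm and grips with 20 to 120 N. Pads are 22 mm wide; open, the fingers measure 114 mm over their backs; the gripper's body (76 mm by 85 mm) begins 54 mm behind the grasp point. The pads swing forward as they close: fully open they stand 13 mm farther back than shut.
Start: joints at [1.077, 0.313, 1.498, -0, 1.331, -0.223], TCP at [140.452, 505.87, 250.294] pointing down, gripper open.
Joint ranges: [-2.94, 2.94], [-0.97, 2.17], [0.19, 2.56], [-1.23, 4.37], [0.02, 3.11], [-2.88, 2.88]. Speed limits (rad/s): [2.39, 2.39, 3.01, 3.14, 3.14, 3.14].

INTERFACE

Orientations are given as a unit quaternion [w, x, y, z].
In Python, from rig import sense, capture, finish_job gives the robot as it stands. The module is installed in compiled form; this text tells all that it offers.
- The arm moves only by the tool move_arm, never from a script. Its argument "moves" is a list of rows, each an object with "turn": the turn, a rotation vector about the tool's x, y, z in rad, a list of three; "translation": the shift along the tool's x, y, z in mm, a list of three; "hand": the opening, from 0 (shut) to 1 (fully open). In form: [{"turn": [wx, wy, wz], "translation": [x, y, z], "hand": hand}, ...]. A call has 1 to 10 rows; each row shifts and turns the commanded pose from where the row before left it, along the tool's axes as they then stand; what a row does not reach is not made up. A row lasts 1/12 s, in which the tool goes at most 41.7 mm and 7.16 degrees, less where a joint would pass 70% of its speed; a pose out of reach is approached as far as the arm can. A call with a gripper value outside its range is refused whole. The fingers move at their own pace and stop on an object; "grip_force" is the grip in N (left out, the last holds). Time passes only in rows, so rows that do not move let the fingers close. It gives the time, the measured TCP pose, the force, the opening and the grip force at its end, in the units of the state.
- sense(): the state, without advancing time (a new reading comes with each control period).
- capture(name): name is "scene" or "top" or "wrist"; returns a dict with "image" (400x640x3 uint8, blue, green, red), "z_map" (400x640 float32, mm along the optical axis (not along the pixel's ray), 0 where there is no reading), "vertical_fov" (degrees; the focal length in pixels is half the picture's height over the tangent of half this angle, whatever the lens; pixels are square), "cx", "cy" (the principal point, pixels), "R" (3x3) and "t" (3): a world point X has camera coordinates R X + t; the wrist camera has in their place "T_tool_cam" (4x4, takes a point from camera to tool coordinates, whose origin is the TCP and whose axes are the flange's). Camera axes: x right, y down, z forward; pixel columns grow to the right and rows downward; lengths in mm; the calibration is good to about 2 mm. A picture is of the moment at which its call begins: read the wrist's pose just before it.
- finish_job(): hands the job in; it is judged then, once.
The state is a dict: "time_s": time; "joints": joint angles; "dq": joint speeds; "tau": joint torques, N m; "eef_pos": TCP position; "ee_rot": TCP orientation; "force": force on the tool from outside, world axes, zero at the start; "wrist_torque": the same for the moment, N m; "grip_width": opening from 0.0 (shut) to 1.0 (fully open); "grip_force": force on a finger pad.
Only numpy, scipy, OpenCV 4.12 (cv2) and the standard library are available. Lean on these libraries where they do the work, as an engineer would, in place of code of your own. Each camera call takes 0.05 s, during which the arm holds its last target. There are 200 camera calls.

## Working session

There is one attempt and no reset: what is moved stays moved. The work goes in short steps, Python scripts to look and compute and a tool call to move; the robot and the scene stay as the last step left them, time stands still between calls to the robot, and variables do not carry over. Pictures are saved under pics/ and viewed, at most 17 in all, crops included, and the job is handed in when it is done.

Besides the shell and the picture viewer there is one more tool, called by a JSON object that holds its "method" and its "body", one argument or row to a line. move_arm: Moves the arm, as the interface text tells. Its arguments: {"type":"object","properties":{"moves":{"type":"array","items":{"type":"object","properties":{"turn":{"type":"array","items":{"type":"number"}},"translation":{"type":"array","items":{"type":"number"}},"hand":{"type":"number"}}}},"grip_force":{"type":"number"}},"required":["moves"]}

```bash
mkdir -p pics; python3 - <<'E'
from rig import sense, capture
import cv2, numpy as np, pickle
s=sense(); print(s)
for n in ("scene","top"):
    c=capture(n); pickle.dump(c,open(n+".pkl","wb")); cv2.imwrite(f"pics/{n}0.png",c["image"]); print(n,c["vertical_fov"],c["cx"],c["cy"],c["R"],c["t"],(c["z_map"]>0).mean())
E
```

```text
{'time_s': 0.0, 'joints': array([ 1.07668039e+00,  3.13441962e-01,  1.49842330e+00, -3.68522060e-06,
        1.33097522e+00, -2.23417335e-01]), 'dq': array([-1.29020754e-03,  6.19745859e-04, -3.67320736e-06, -6.86719194e-04,
        4.11867976e-04,  4.85124474e-04]), 'tau': array([-9.17819707e-04, -4.12262285e+01, -2.59745193e+01, -2.33666397e-04,
        4.09217435e-03, -7.70710062e-05]), 'eef_pos': array([140.30037632, 505.67462158, 249.74435421]), 'ee_rot': array([-2.17392711e-04,  1.34935964e-01,  9.90854125e-01, -5.84817856e-04]), 'force': array([-0.07260382, -0.76098228,  0.35720468]), 'wrist_torque': array([-0.01875472, -0.09616468, -0.03176261]), 'grip_force': 0.0, 'grip_width': 0.9992082155117125}
scene 54.27137154718809 321.5796731197756 203.21929248274924 [[ 0.56139586 -0.82746406  0.01174387]
 [-0.4890501  -0.34317891 -0.80190912]
 [ 0.66758122  0.44444512 -0.5973306 ]] [-396.08768876  244.60262026  954.57648264] 0.99615625
top 43.41117337675202 326.9079556230577 199.36171940618092 [[ 0.00747026 -0.99991187  0.01097507]
 [-0.99815426 -0.00811772 -0.06018448]
 [ 0.06026827 -0.01050522 -0.99812693]] [-150.50258846  541.48120488 1597.18650702] 0.99593359375
```

View pics/top0.png

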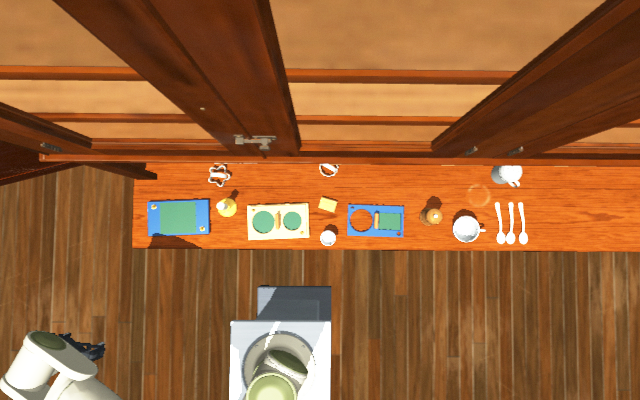

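View pics/scene0.png

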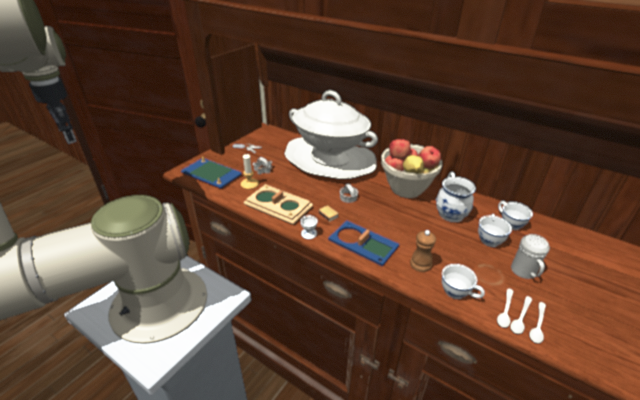

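The top view shows, left to right: evening carrier (178,217), candlestick (227,208), breakfast carrier (278,221), matchbox (328,204), egg cup (328,237), loose board (376,220), mill (433,216) and teacup (467,229). The star cutter is at (218,175). The scene view agrees; the tureen and fruit bowl stand behind.

```bash
cat > h.py <<'E'
import numpy as np, cv2, pickle
from scipy.spatial.transform import Rotation as Rn
from rig import sense, capture
def q2R(q): return Rn.from_quat([q[1],q[2],q[3],q[0]]).as_matrix()
def cam(n):
    s=sense(); c=capture(n)
    if n=="wrist":
        T=np.eye(4); T[:3,:3]=q2R(s["ee_rot"]); T[:3,3]=s["eef_pos"]
        M=np.linalg.inv(T@np.array(c["T_tool_cam"])); c["R"],c["t"]=M[:3,:3],M[:3,3]
    return c
def ray(c,uv,z):
    uv=np.atleast_2d(np.asarray(uv,float)); f=200/np.tan(np.radians(c["vertical_fov"])/2)
    d=np.c_[(uv-[c["cx"],c["cy"]])/f,np.ones(len(uv))]@c["R"]; o=-c["R"].T@c["t"]
    return o+d*((np.broadcast_to(z,len(uv))-o[2])/d[:,2])[:,None]
def cloud(c):
    v,u=np.mgrid[:400,:640]; f=200/np.tan(np.radians(c["vertical_fov"])/2); Z=c["z_map"]
    P=np.dstack([(u-c["cx"])/f*Z,(v-c["cy"])/f*Z,Z])
    return (P-c["t"])@c["R"]
def proj(c,X):
    f=200/np.tan(np.radians(c["vertical_fov"])/2); p=np.atleast_2d(X)@c["R"].T+c["t"]
    return p[:,:2]/p[:,2:]*f+[c["cx"],c["cy"]]
E
python3 - <<'E'
from h import *
c=pickle.load(open("top.pkl","rb")); P=cloud(c)
for n,u,v,z in [("ev",178,217,16),("candle",227,208,4),("bk",278,221,26),("match",328,204,16),("egg",328,237,50),("board",376,220,10),("mill",433,216,110),("teacup",467,229,56),("star",218,175,46)]:
    print(n,ray(c,(u,v),z)[0].round(),P[v,u].round())
hsv=cv2.cvtColor(c["image"],cv2.COLOR_BGR2HSV)
blue=cv2.inRange(hsv,(100,120,60),(130,255,255))
m=cv2.morphologyEx(blue,cv2.MORPH_CLOSE,np.ones((3,3)))
for k in cv2.findContours(m,0,1)[0]:
    if cv2.contourArea(k)>500:
        b=cv2.boxPoints(cv2.minAreaRect(k)); z=16 if b[:,0].mean()<250 else 10
        w=ray(c,b,z); print(w.round(1).tolist(),w.mean(0).round(1))
w=cam("wrist"); print(w["T_tool_cam"],w["vertical_fov"],w["cx"],w["cy"])
# heights within the reach
v=P[:,:,0]; 
for x in range(350,850,50):
    sel=(abs(P[...,0]-x)<15)&(abs(P[...,1])<500)&(c["z_map"]>0)
    print(x,np.percentile(P[sel][:,2],[5,50,99]).round() if sel.any() else 0)
E
```

```text
ev [482. 330.  16.] [482. 329.  16.]
candle [513. 176.   4.] [511. 168.  47.]
bk [472.   9.  26.] [471.   7.  49.]
match [ 528. -150.   16.] [ 528. -150.   19.]
egg [ 423. -150.   50.] [ 422. -151.   23.]
board [ 478. -305.   10.] [ 477. -303.   32.]
mill [ 489. -467.  110.] [ 489. -467.  111.]
teacup [ 451. -586.   56.] [ 451. -600.    8.]
star [615. 198.  46.] [615. 198.  47.]
[[430.4, -212.8, 10.0], [527.6, -215.7, 10.0], [522.9, -392.3, 10.0], [425.7, -388.8, 10.0]] [ 476.7 -302.4   10. ]
[[531.6, 429.4, 16.0], [540.4, 235.2, 16.0], [430.4, 228.7, 16.0], [421.8, 422.2, 16.0]] [481.  328.9  16. ]
[[-7.33909524e-04 -9.52129283e-01 -3.05694766e-01  7.79099197e+01]
 [ 9.99999304e-01 -4.16334875e-04 -1.10405681e-03 -1.38547079e+00]
 [ 9.23933424e-04 -3.05695364e-01  9.52128926e-01 -1.23618409e+02]
 [ 0.00000000e+00  0.00000000e+00  0.00000000e+00  1.00000000e+00]] 67.44423959627082 317.61636332289373 198.4079339565674
350 [-928. -914. -896.]
400 [-8. -2. 36.]
450 [-6.  6. 44.]
500 [ -5.  11. 112.]
550 [-7. -1. 16.]
600 [   5. 1044. 1290.]
650 [-1.000e+00  7.930e+02  1.038e+03]
700 [ 790. 1036. 1039.]
750 0
800 0
```

{"method": "move_arm", "body": {
  "moves": [
    {"turn":[0,0,-0.09],"translation":[0,0,0],"hand":1},
    {"turn":[0,0,-0.09],"translation":[0,0,0],"hand":1},
    {"turn":[0,0,-0.09],"translation":[0,0,0],"hand":1},
    {"turn":[0,0,0],"translation":[-35,-20,0],"hand":1},
    {"turn":[0,0,0],"translation":[-35,-20,0],"hand":1},
    {"turn":[0,0,0],"translation":[-35,-20,0],"hand":1},
    {"turn":[0,0,0],"translation":[-35,-20,0],"hand":1},
    {"turn":[0,0,0],"translation":[-35,-20,0],"hand":1},
    {"turn":[0,0,0],"translation":[-35,-20,0],"hand":1},
    {"turn":[0,0,0],"translation":[-35,-20,0],"hand":1}
  ]
}}

```text
time_s: 0.98
eef_pos: [386.8, 364.3, 250.2]
ee_rot: [-0.0, 0.0, 1.0, -0.0]
force: [0.3, 0.6, 0.1]
grip_width: 1.003
grip_force: 0.0
```

{"method": "move_arm", "body": {
  "moves": [
    {"turn":[0,0,0],"translation":[-35,-20,25],"hand":1},
    {"turn":[0,0,0],"translation":[-20,-15,25],"hand":1},
    {"turn":[0,0,0],"translation":[0,0,0],"hand":1},
    {"turn":[0,0,0],"translation":[0,0,0],"hand":1},
    {"turn":[0,0,0],"translation":[0,0,0],"hand":1}
  ]
}}

```text
time_s: 1.4
eef_pos: [435.8, 333.5, 203.9]
ee_rot: [0.0, 0.0, 1.0, 0.0]
force: [0.2, -0.8, 0.7]
grip_width: 1.001
grip_force: 0.0
```

```bash
python3 - <<'E'
from h import *
s=sense(); print(s["time_s"],s["eef_pos"],s["ee_rot"],s["joints"])
c=cam("wrist"); pickle.dump(c,open("w1.pkl","wb")); cv2.imwrite("pics/w1.png",c["image"])
E
```

```text
1.4 [435.79230805 333.53231135 203.89797469] [1.70388526e-04 2.91466852e-04 9.99999915e-01 2.37877015e-04] [ 4.39581115e-01  4.03509624e-01  1.49467592e+00  3.01413024e-04
  1.24289619e+00 -1.13072928e+00]
```

View pics/w1.png

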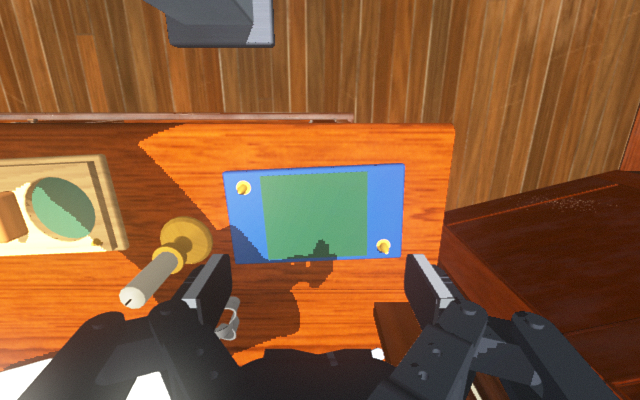

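The wrist view shows the carrier centred near (315,212), its brass dowels at (383,246) and (243,188), and the candlestick foot at (187,242). I'll sweep right and photograph the rest on the way.

{"method": "move_arm", "body": {
  "moves": [
    {"turn":[0,0,0],"translation":[0,-40,0],"hand":1},
    {"turn":[0,0,0],"translation":[0,-40,0],"hand":1},
    {"turn":[0,0,0],"translation":[0,-40,0],"hand":1},
    {"turn":[0,0,0],"translation":[0,-40,0],"hand":1},
    {"turn":[0,0,0],"translation":[0,-40,0],"hand":1},
    {"turn":[0,0,0],"translation":[0,-40,0],"hand":1},
    {"turn":[0,0,0],"translation":[0,-40,0],"hand":1},
    {"turn":[0,0,0],"translation":[0,-40,0],"hand":1},
    {"turn":[0,0,0],"translation":[0,0,0],"hand":1},
    {"turn":[0,0,0],"translation":[0,0,0],"hand":1}
  ]
}}

```text
time_s: 2.28
eef_pos: [436.0, 12.3, 204.4]
ee_rot: [0.001, 0.002, 1.0, -0.0]
force: [-1.2, 0.8, 0.4]
grip_width: 0.998
grip_force: 0.0
```

```bash
python3 - <<'E'
from h import *
s=sense(); print(s["time_s"],s["eef_pos"])
c=cam("wrist"); pickle.dump(c,open("w2.pkl","wb")); cv2.imwrite("pics/w2.png",c["image"])
E
```

```text
2.2833 [435.97596142  12.34971344 204.35094645]
```

{"method": "move_arm", "body": {
  "moves": [
    {"turn":[0,0,0],"translation":[0,-40,0],"hand":1},
    {"turn":[0,0,0],"translation":[0,-40,0],"hand":1},
    {"turn":[0,0,0],"translation":[0,-40,0],"hand":1},
    {"turn":[0,0,0],"translation":[0,-40,0],"hand":1},
    {"turn":[0,0,0],"translation":[0,-40,0],"hand":1},
    {"turn":[0,0,0],"translation":[0,-40,0],"hand":1},
    {"turn":[0,0,0],"translation":[0,-40,0],"hand":1},
    {"turn":[0,0,0],"translation":[0,-35,0],"hand":1},
    {"turn":[0,0,0],"translation":[0,0,0],"hand":1},
    {"turn":[0,0,0],"translation":[0,0,0],"hand":1}
  ]
}}

```text
time_s: 3.17
eef_pos: [436.4, -301.4, 203.3]
ee_rot: [0.0, 0.0, 1.0, 0.0]
force: [-0.3, 0.0, -0.6]
grip_width: 0.997
grip_force: 0.0
```

```bash
python3 - <<'E'
from h import *
s=sense(); print(s["time_s"],s["eef_pos"])
c=cam("wrist"); pickle.dump(c,open("w3.pkl","wb")); cv2.imwrite("pics/w3.png",c["image"])
a=cv2.imread("pics/w2.png")[100:340]; b=c["image"][100:340]; cv2.imwrite("pics/w23.png",np.vstack([a,b]))
def rect(c,z,lo,hi,box):
    h=cv2.cvtColor(c["image"],cv2.COLOR_BGR2HSV); m=cv2.inRange(h,lo,hi); mm=np.zeros_like(m); x0,y0,x1,y1=box; mm[y0:y1,x0:x1]=m[y0:y1,x0:x1]
    k=max(cv2.findContours(mm,0,cv2.CHAIN_APPROX_NONE)[0],key=cv2.contourArea)
    w=ray(c,k[:,0],z)[:,:2].astype(np.float32); return cv2.minAreaRect(w)
c1=pickle.load(open("w1.pkl","rb"))
print("carrier",rect(c1,16,(100,120,40),(130,255,255),(200,140,430,280)))
print("board",rect(c,10,(100,120,40),(130,255,255),(200,120,450,290)))
for cc,box in((c1,(200,140,430,280)),):
    h=cv2.cvtColor(cc["image"],cv2.COLOR_BGR2HSV); m=cv2.inRange(h,(15,60,120),(40,255,255)); 
    n,_,st,ce=cv2.connectedComponentsWithStats(m)
    for i in range(1,n):
        if st[i,4]>30 and 220<ce[i][0]<410 and 150<ce[i][1]<270: print(st[i],ce[i],ray(cc,ce[i],28))
E
```

```text
3.1667 [ 436.44097045 -301.38975157  203.31238923]
carrier ((477.8936767578125, 329.2975158691406), (110.10205078125, 192.53329467773438), 2.5711891651153564)
board ((473.3060607910156, -304.7960205078125), (178.8115692138672, 99.60469818115234), 88.46553039550781)
[232 144  25  16 172] [243.80232558 151.86046512] [[404.66357342 258.08699079  28.        ]]
[237 181  14  13 142] [243.02112676 187.23239437] [[441.36962803 254.46236413  28.        ]]
[377 240  13  14 134] [383.19402985 245.73134328] [[508.70198192 404.28100662  28.        ]]
```

View pics/w23.png

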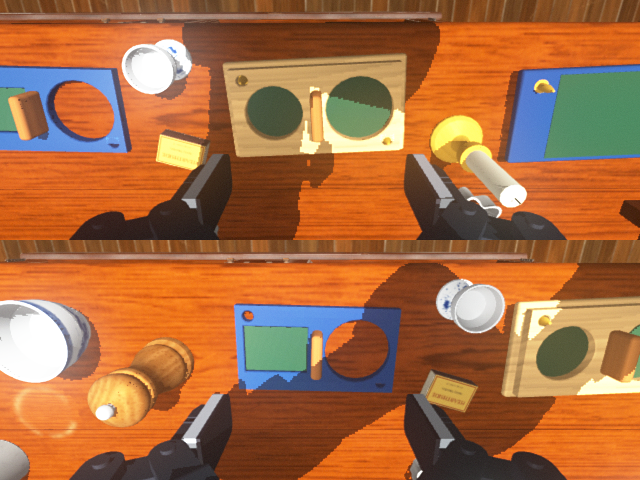

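{"method": "move_arm", "body": {
  "moves": [
    {"turn":[0,0,0.027],"translation":[-20,-2.5,0],"hand":1},
    {"turn":[0,0,0],"translation":[-19,0,30],"hand":0.6},
    {"turn":[0,0,0],"translation":[0,0,35],"hand":0.6},
    {"turn":[0,0,0],"translation":[0,0,35],"hand":0.6},
    {"turn":[0,0,0],"translation":[0,0,30],"hand":0.6},
    {"turn":[0,0,0],"translation":[0,0,20],"hand":0.6},
    {"turn":[0,0,0],"translation":[0,0,0],"hand":0.6},
    {"turn":[0,0,0],"translation":[0,0,0],"hand":0.6}
  ]
}}

```text
time_s: 3.88
eef_pos: [475.2, -303.2, 53.7]
ee_rot: [-0.0, 0.013, 1.0, 0.0]
force: [0.5, -0.1, 0.9]
grip_width: 0.601
grip_force: 0.0
```

```bash
python3 - <<'E'
from h import *
s=sense(); print(s["time_s"],s["eef_pos"],s["force"])
c=cam("wrist"); pickle.dump(c,open("w4.pkl","wb")); cv2.imwrite("pics/w4.png",c["image"])
E
```

```text
3.8833 [ 475.23476571 -303.23588705   53.73981968] [ 0.47088224 -0.13168163  0.89165993]
```

View pics/w4.png

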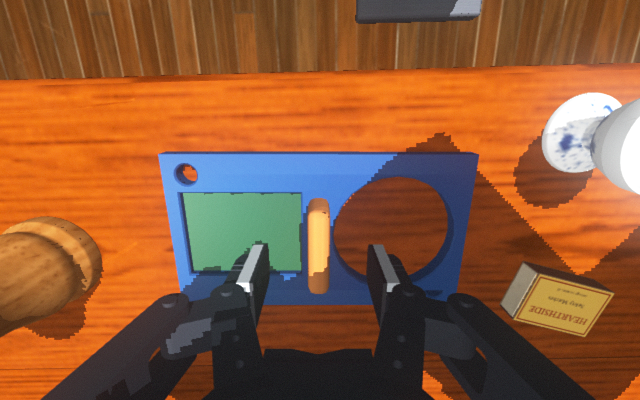

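The pull (318,245) sits between the fingers and the yaw matches, so I'll descend, grip and lift.

{"method": "move_arm", "body": {
  "grip_force": 60,
  "moves": [
    {"turn":[0,0,0],"translation":[0,0,12],"hand":0.5},
    {"turn":[0,0,0],"translation":[0,0,8],"hand":0.5},
    {"turn":[0,0,0],"translation":[0,0,0],"hand":0.3},
    {"turn":[0,0,0],"translation":[0,0,0],"hand":0},
    {"turn":[0,0,0],"translation":[0,0,0],"hand":0},
    {"turn":[0,0,0],"translation":[0,0,0],"hand":0},
    {"turn":[0,0,0],"translation":[0,0,0],"hand":0},
    {"turn":[0,0,0],"translation":[0,0,0],"hand":0}
  ]
}}

```text
time_s: 4.6
eef_pos: [474.7, -305.1, 33.7]
ee_rot: [0.0, 0.014, 1.0, -0.0]
force: [0.4, 0.3, 1.0]
grip_width: 0.126
grip_force: 61.8
```

{"method": "move_arm", "body": {
  "moves": [
    {"turn":[0,0,0],"translation":[0,0,-10],"hand":0},
    {"turn":[0,0,0],"translation":[0,0,-30],"hand":0},
    {"turn":[0,0,0],"translation":[0,0,-35],"hand":0},
    {"turn":[0,0,0],"translation":[0,0,-35],"hand":0},
    {"turn":[0,0,0],"translation":[0,0,-35],"hand":0},
    {"turn":[0,0,0],"translation":[0,0,-25],"hand":0},
    {"turn":[0,0,0],"translation":[0,0,0],"hand":0},
    {"turn":[0,0,0],"translation":[0,0,0],"hand":0}
  ]
}}

```text
time_s: 5.27
eef_pos: [474.7, -305.1, 204.6]
ee_rot: [0.001, 0.014, 1.0, -0.001]
force: [-0.5, 0.5, -2.6]
grip_width: 0.122
grip_force: 61.5
```

```bash
python3 - <<'E'
from h import *
s=sense(); print(s["time_s"],s["eef_pos"],s["force"],s["grip_width"],s["grip_force"])
c=cam("wrist"); pickle.dump(c,open("w5.pkl","wb")); cv2.imwrite("pics/w5.png",c["image"])
E
```

```text
5.2667 [ 474.66056837 -305.08503863  204.64063032] [-0.45771228  0.54568075 -2.60270796] 0.12186324811120547 61.516735553741455
```

View pics/w5.png

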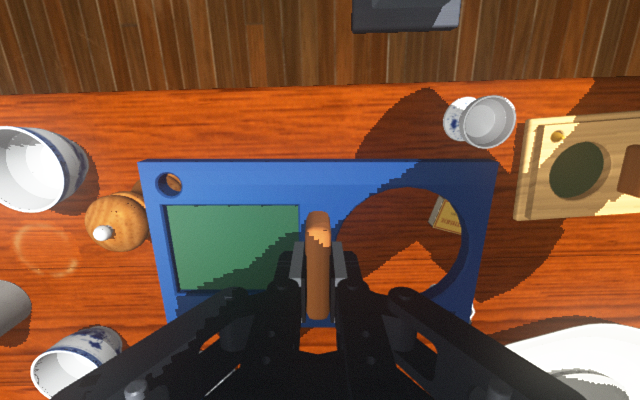

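```bash
python3 - <<'E'
from h import *
c=pickle.load(open("w5.pkl","rb")); s=sense(); p=s["eef_pos"]; R=q2R(s["ee_rot"])
h=cv2.cvtColor(c["image"],cv2.COLOR_BGR2HSV)
m=cv2.inRange(h,(100,120,40),(130,255,255))
def tool(w): return (w-p)@R
# front edge: first blue row per column
E=[(u,np.argmax(m[140:200,u]>0)+140) for u in range(160,480,4)]
w=tool(ray(c,E,p[2]-23.6)); a=np.polyfit(w[:,1],w[:,0],1); print("front edge tool x at y0, slope",np.polyval(a,0),a[0],abs(np.polyval(a,w[:,1])-w[:,0]).max())
for v in (165,170,180,190,200):
    cols=np.where(m[v,120:520]>0)[0]+120; print(v,tool(ray(c,[(cols[0],v),(cols[-1],v)],p[2]-23.6)).round(1).tolist())
# near hole top rim
roi=(m[165:205,145:195]==0).astype(np.uint8); n,l,st,ce=cv2.connectedComponentsWithStats(roi)
for i in range(1,n): print(st[i],ce[i]+[145,165],tool(ray(c,ce[i]+[145,165],p[2]-23.6)))
# carrier: dowels and edges from w1
c1=pickle.load(open("w1.pkl","rb")); im=c1["image"]; cv2.imwrite("pics/dow.png",np.hstack([cv2.resize(im[r-22:r+22,u-22:u+22],(396,396),interpolation=0) for u,r in((243,188),(383,246))]))
h=cv2.cvtColor(im,cv2.COLOR_BGR2HSV); m=cv2.inRange(h,(100,120,30),(130,255,255))
E=[(u,np.argmax(m[140:200,u]>0)+140) for u in range(235,400,4)]
w=ray(c1,E,16); a=np.polyfit(w[:,1],w[:,0],1); print("carrier front",a,np.polyval(a,329),abs(np.polyval(a,w[:,1])-w[:,0]).max())
for v in (190,200,210,220,230,240):
    cols=np.where(m[v,200:430]>0)[0]+200; print(v,ray(c1,[(cols[0],v),(cols[-1],v)],16).round(1).tolist())
E
```

```text
front edge tool x at y0, slope 49.972918608264784 -0.004093766465587161 3.015087465727973
165 [[47.7, -92.6, 23.6], [47.7, 80.1, 23.7]]
170 [[45.1, -92.6, 23.6], [45.1, 80.0, 23.7]]
180 [[39.9, -92.5, 23.6], [39.9, 82.4, 23.7]]
190 [[34.6, -92.5, 23.6], [34.6, 87.9, 23.7]]
200 [[29.1, -92.9, 23.6], [29.1, 87.9, 23.7]]
[ 13   8  24  19 333] [169.5975976  182.03903904] [[ 38.83083721 -78.04486792  23.58331444]]
[21 27  1  1  1] [166. 192.] [[ 33.496041   -80.72767012  23.57890787]]
[22 29  2  1  2] [167.5 194. ] [[ 32.41110308 -80.11664322  23.57858979]]
[ 0 39  1  1  1] [145. 204.] [[ 26.91485565 -92.80694138  23.56908867]]
carrier front [-4.61592583e-02  4.38631423e+02] 423.4450267474946 1.1406382503969894
190 [[447.8, 232.7, 16.0], [448.1, 423.1, 16.0]]
200 [[459.2, 232.7, 16.0], [459.4, 424.1, 16.0]]
210 [[470.8, 232.7, 16.0], [471.1, 425.1, 16.0]]
220 [[482.7, 233.9, 16.0], [483.0, 425.0, 16.0]]
230 [[494.9, 241.8, 16.0], [495.1, 426.0, 16.0]]
240 [[507.3, 235.1, 16.0], [507.5, 425.9, 16.0]]
```

View pics/dow.png

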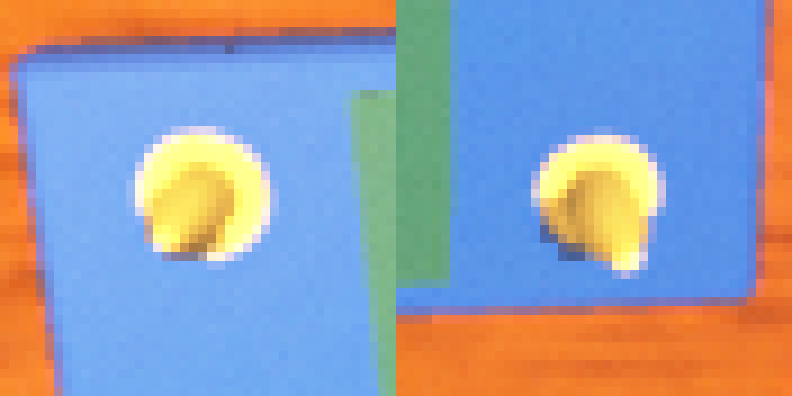

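{"method": "move_arm", "body": {
  "moves": [
    {"turn":[0,0,-0.07],"translation":[0,0,0],"hand":0},
    {"turn":[0,0,0],"translation":[0,35,0],"hand":0},
    {"turn":[0,0,0],"translation":[0,35,0],"hand":0},
    {"turn":[0,0,0],"translation":[0,35,0],"hand":0},
    {"turn":[0,0,0],"translation":[0,35,0],"hand":0},
    {"turn":[0,0,0],"translation":[0,35,0],"hand":0},
    {"turn":[0,0,0],"translation":[0,35,0],"hand":0},
    {"turn":[0,0,0],"translation":[0,35,0],"hand":0},
    {"turn":[0,0,0],"translation":[0,35,0],"hand":0},
    {"turn":[0,0,0],"translation":[0,35,0],"hand":0}
  ]
}}

```text
time_s: 6.15
eef_pos: [460.1, 11.5, 201.9]
ee_rot: [-0.002, -0.021, 1.0, 0.0]
force: [0.6, 0.6, -1.6]
grip_width: 0.128
grip_force: 61.4
```

```bash
python3 - <<'E'
from h import *
c1=pickle.load(open("w1.pkl","rb")); w=ray(c1,[(243.2,187.2),(383.2,245.2)],16.5); d=w[1]-w[0]
print(w,np.hypot(*d[:2]),w.mean(0),"yaw",np.arctan2(d[1],d[0])-np.arctan2(152,76))
s=sense();print(s["eef_pos"],Rn.from_matrix(q2R(s["ee_rot"])).as_euler("zyx"))
E
```

```text
[[444.55616911 251.67991462  16.5       ]
 [513.8352075  407.01844983  16.5       ]] 170.0871708308291 [479.1956883  329.34918223  16.5       ] yaw 0.044135522042480835
[460.07303647  11.51184146 201.89586119] [ 3.09970163e+00 -3.10911060e-03 -3.14084836e+00]
```

{"method": "move_arm", "body": {
  "moves": [
    {"turn":[0,0,0],"translation":[0,35,0],"hand":0},
    {"turn":[0,0,0],"translation":[0,35,0],"hand":0},
    {"turn":[0,0,0],"translation":[0,35,0],"hand":0},
    {"turn":[0,0,0],"translation":[0,35,0],"hand":0},
    {"turn":[0,0,0],"translation":[0,35,0],"hand":0},
    {"turn":[0,0,0],"translation":[0,35,0],"hand":0},
    {"turn":[0,0,0],"translation":[0,35,0],"hand":0},
    {"turn":[0,0,0],"translation":[0,35,0],"hand":0},
    {"turn":[0,0,0],"translation":[0,35,0],"hand":0},
    {"turn":[0,0,0],"translation":[0,0,0],"hand":0}
  ]
}}

```text
time_s: 6.98
eef_pos: [446.2, 328.9, 201.3]
ee_rot: [-0.002, -0.023, 1.0, 0.0]
force: [-0.2, 0.0, -2.6]
grip_width: 0.124
grip_force: 61.4
```

```bash
python3 - <<'E'
from h import *
s=sense();print(s["time_s"],s["eef_pos"],Rn.from_matrix(q2R(s["ee_rot"])).as_euler("zyx"))
E
```

```text
6.9833 [446.21368865 328.86362449 201.31053004] [ 3.09503952e+00 -3.08106528e-03 -3.14127847e+00]
```

{"method": "move_arm", "body": {
  "moves": [
    {"turn":[0,0,0],"translation":[-16.4,0.6,0],"hand":0},
    {"turn":[0,0,0],"translation":[-16.4,0.6,20],"hand":0},
    {"turn":[0,0,0],"translation":[0,0,30],"hand":0},
    {"turn":[0,0,0],"translation":[0,0,30],"hand":0},
    {"turn":[0,0,0],"translation":[0,0,25],"hand":0},
    {"turn":[0,0,0],"translation":[0,0,15],"hand":0},
    {"turn":[0,0,0],"translation":[0,0,0],"hand":0},
    {"turn":[0,0,0],"translation":[0,0,0],"hand":0},
    {"turn":[0,0,0],"translation":[0,0,0],"hand":0}
  ]
}}

```text
time_s: 7.73
eef_pos: [481.0, 327.1, 84.0]
ee_rot: [0.0, -0.021, 1.0, 0.0]
force: [-0.4, 0.5, -1.4]
grip_width: 0.125
grip_force: 61.3
```

```bash
python3 - <<'E'
from h import *
s=sense();print(s["time_s"],s["eef_pos"],Rn.from_matrix(q2R(s["ee_rot"])).as_euler("zyx"),s["force"])
c=cam("wrist"); pickle.dump(c,open("w6.pkl","wb")); im=c["image"]
cv2.imwrite("pics/w6.png",np.hstack([im[:,120:520],cv2.resize(im[150:230,135:215],(400,400),interpolation=0)]))
E
```

```text
7.7333 [480.98899725 327.05806863  83.99189885] [ 3.09946382e+00  6.84500850e-04 -3.14132424e+00] [-0.36811011  0.45286451 -1.41376055]
```

View pics/w6.png

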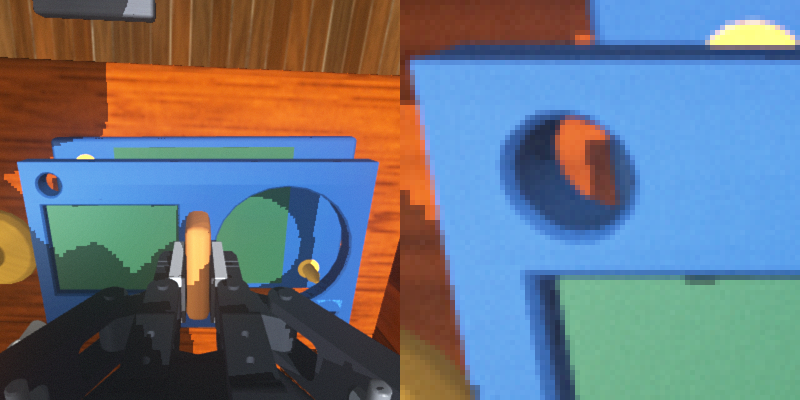

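```bash
python3 - <<'E'
from h import *
S=[]
for i in range(12):
    s=sense(); S.append(np.r_[s["eef_pos"],Rn.from_matrix(q2R(s["ee_rot"])).as_euler("zyx")]); c=capture("wrist")
S=np.array(S); print(S.mean(0).round(4),S.std(0).round(4)); print(S[:,1].round(1))
im=c["image"]
cv2.imwrite("pics/w6b.png",np.hstack([cv2.resize(im[150:170,170:230],(400,133),interpolation=0).repeat(3,0)[:400],cv2.resize(im[240:300,400:460],(400,400),interpolation=0)]))
# tool-frame casting: camera in tool frame
T=np.array(c["T_tool_cam"]); f=200/np.tan(np.radians(c["vertical_fov"])/2)
def cast(uv,tz):
    uv=np.atleast_2d(uv).astype(float); d=np.c_[(uv-[c["cx"],c["cy"]])/f,np.ones(len(uv))]@T[:3,:3].T; o=T[:3,3]
    return o+d*((tz-o[2])/d[:,2])[:,None]
h=cv2.cvtColor(im,cv2.COLOR_BGR2HSV); m=cv2.inRange(h,(100,80,100),(130,255,255))
z=S[:,2].mean()
for v in (165,175,185,195,205,215,225,235):
    cols=np.where(m[v,110:510]>0)[0]+110; print(v,cols[0],cols[-1],cast([(cols[0],v),(cols[-1],v)],23.6)[:,:2].round(1).tolist())
y=cv2.inRange(h,(15,60,120),(40,255,255)); n,l,st,ce=cv2.connectedComponentsWithStats(y)
for i in range(1,n):
    if st[i,4]>15 and 150<ce[i][0]<480 and 130<ce[i][1]<300: print(st[i],ce[i],cast(ce[i],z-16.5),cast(ce[i],z-34))
E=[(u,np.argmax(m[120:150,u]>0)+120) for u in range(190,460,10)]; w=cast(E,z-16); print(np.polyfit(w[:,1],w[:,0],1))
E=[(u,np.argmax(m[157:190,u]>0)+157) for u in range(160,480,10)];w=cast(E,23.6); print(np.polyfit(w[:,1],w[:,0],1))
E
```

```text
[ 4.808821e+02  3.271201e+02  8.390300e+01  3.099400e+00  9.000000e-04
 -3.141200e+00] [1.754e-01 5.860e-02 4.038e-01 0.000e+00 6.000e-04 3.000e-04]
[327.2 327.2 327.2 327.2 327.1 327.1 327.1 327.1 327.1 327.1 327.  327. ]Traceback (most recent call last):
  File "<stdin>", line 7, in <module>
    return _nx.concatenate(arrs, 1, dtype=dtype, casting=casting)
           ~~~~~~~~~~~~~~~^^^^^^^^^^^^^^^^^^^^^^^^^^^^^^^^^^^^^^^
ValueError: all the input array dimensions except for the concatenation axis must match exactly, but along dimension 0, the array at index 0 has size 399 and the array at index 1 has size 400
```

```bash
cat >> h.py <<'E'
def cast(c,uv,tz):
    T=np.array(c["T_tool_cam"]); f=200/np.tan(np.radians(c["vertical_fov"])/2)
    uv=np.atleast_2d(uv).astype(float); d=np.c_[(uv-[c["cx"],c["cy"]])/f,np.ones(len(uv))]@T[:3,:3].T; o=T[:3,3]
    return o+d*((tz-o[2])/d[:,2])[:,None]
E
python3 - <<'E'
from h import *
z=sense()["eef_pos"][2]; c=capture("wrist"); pickle.dump(c,open("w6.pkl","wb")); im=c["image"]
cv2.imwrite("pics/w6b.png",np.hstack([cv2.resize(im[130:190,180:240],(400,400),interpolation=0),cv2.resize(im[240:300,400:460],(400,400),interpolation=0)]))
h=cv2.cvtColor(im,cv2.COLOR_BGR2HSV); m=cv2.inRange(h,(100,80,100),(130,255,255))
print(z)
for v in (165,175,185,195,205,215,225,235):
    cols=np.where(m[v,110:510]>0)[0]+110; print(v,cols[0],cols[-1],cast(c,[(cols[0],v),(cols[-1],v)],23.6)[:,:2].round(1).tolist())
y=cv2.inRange(h,(15,60,120),(40,255,255)); n,l,st,ce=cv2.connectedComponentsWithStats(y)
for i in range(1,n):
    if st[i,4]>15 and 150<ce[i][0]<480 and 130<ce[i][1]<300: print(st[i],ce[i],cast(c,ce[i],z-16.5),cast(c,ce[i],z-34))
E=[(u,np.argmax(m[120:150,u]>0)+120) for u in range(190,460,10)]; w=cast(c,E,z-16); print(np.polyfit(w[:,1],w[:,0],1))
E=[(u,np.argmax(m[157:190,u]>0)+157) for u in range(160,480,10)];w=cast(c,E,23.6); print(np.polyfit(w[:,1],w[:,0],1))
E
```

```text
83.34926213240558
165 138 497 [[48.7, -91.1], [48.6, 87.7]]
175 140 495 [[43.6, -91.1], [43.5, 87.6]]
185 142 494 [[38.4, -91.0], [38.3, 88.1]]
195 143 492 [[33.0, -91.4], [32.9, 88.0]]
205 145 490 [[27.6, -91.4], [27.5, 87.9]]
215 147 488 [[22.0, -91.3], [21.9, 87.8]]
225 149 486 [[16.3, -91.2], [16.3, 87.7]]
235 151 484 [[10.5, -91.2], [10.5, 87.7]]
[198 155  15   4  42] [204.88095238 156.9047619 ] [[ 45.16957277 -73.72759246  66.84926213]] [[ 48.21970678 -67.09250397  49.34926213]]
[307 228  22  58 974] [316.40554415 252.06673511] [[-22.64679776  -2.56070044  66.84926213]] [[-13.36580105  -2.46431535  49.34926213]]
[418 260  21  24 361] [429.08864266 270.88642659] [[-37.85209395  78.9410333   66.84926213]] [[-27.17405826  71.54916578  49.34926213]]
[7.59467246e-03 5.72169873e+01]
[2.69910417e-03 5.19183011e+01]
```

View pics/w6b.png

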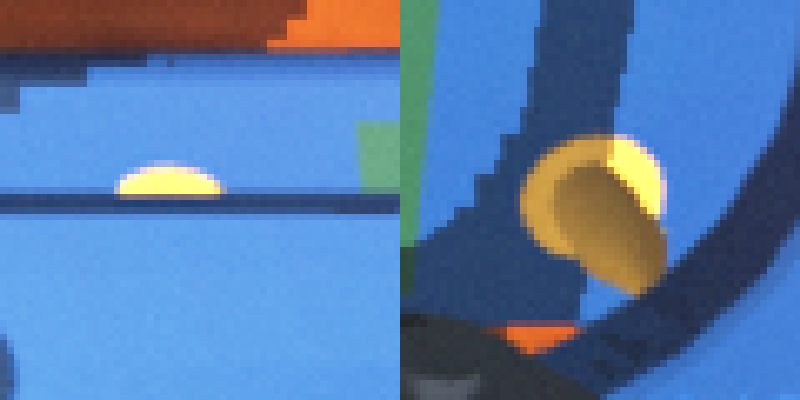

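```bash
python3 - <<'E'
from h import *
z=83.6; c=pickle.load(open("w6.pkl","rb")); im=c["image"]; h=cv2.cvtColor(im,cv2.COLOR_BGR2HSV); V=h[...,2].astype(int)
E=[]
for u in list(range(215,470,5)):
    g=np.diff(V[150:175,u]); E.append((u,150.5+np.argmax(g)))
w=cast(c,E,23.6); 
for k in range(3):
    a=np.polyfit(w[:,1],w[:,0],1); w=w[abs(np.polyval(a,w[:,1])-w[:,0])<1.5]
print("board front",a,len(w))
w=cast(c,[(428.6,269.8),(205.0,163.9)],z-16.5); d=w[0]-w[1]; print(w,w.mean(0),np.hypot(*d[:2]),"yaw tool",np.arctan2(d[1],-d[0])-np.arctan2(152,76))
m=cv2.inRange(h,(100,80,60),(130,255,255))
E=[(u,np.argmax(m[125:150,u]>0)+125) for u in range(190,460,5)]; w=cast(c,E,z-16); print("carr front",np.polyfit(w[:,1],w[:,0],1))
E
```

```text
board front [-6.17649431e-04  5.03781379e+01] 51
[[-37.10988792  78.59243146  67.1       ]
 [ 40.59082071 -74.27057173  67.1       ]] [ 1.74046639  2.16092986 67.1       ] 171.47739753925055 yaw tool -0.0066202403048571945
carr front [4.63235549e-03 5.72839919e+01]
```

{"method": "move_arm", "body": {
  "moves": [
    {"turn":[0,0,0],"translation":[1.0,4.0,0],"hand":0},
    {"turn":[0,0,0],"translation":[0,0,5],"hand":0},
    {"turn":[0,0,0],"translation":[0,0,5],"hand":0},
    {"turn":[0,0,0],"translation":[0,0,0],"hand":0},
    {"turn":[0,0,0],"translation":[0,0,0],"hand":0},
    {"turn":[0,0,0],"translation":[0,0,0],"hand":0}
  ]
}}

```text
time_s: 8.93
eef_pos: [479.5, 331.0, 73.2]
ee_rot: [-0.0, -0.021, 1.0, -0.0]
force: [0.6, -0.2, -1.2]
grip_width: 0.128
grip_force: 61.3
```

```bash
python3 - <<'E'
from h import *
for i in range(3):
    s=sense();print(s["time_s"],s["eef_pos"],Rn.from_matrix(q2R(s["ee_rot"])).as_euler("zyx"),s["force"]); c=capture("wrist")
E
```

```text
8.9333 [479.52356756 330.95172065  73.22375398] [ 3.09939621e+00 -1.78027961e-04  3.14147544e+00] [ 0.62110727 -0.2181894  -1.16718256]
8.9833 [479.60485166 330.97398518  73.38397575] [ 3.09948496e+00  1.22702375e-04 -3.14155996e+00] [ 0.1896356   0.76436263 -0.85838344]
9.0333 [479.6184451  330.99872512  73.45784626] [ 3.09942191e+00  2.24762474e-04 -3.14149806e+00] [-0.54067178 -0.4073006  -1.76495136]
```

{"method": "move_arm", "body": {
  "moves": [
    {"turn":[0,0,0],"translation":[0,0,3],"hand":0},
    {"turn":[0,0,0],"translation":[0,0,3],"hand":0},
    {"turn":[0,0,0],"translation":[0,0,2],"hand":0},
    {"turn":[0,0,0],"translation":[0,0,2],"hand":0},
    {"turn":[0,0,0],"translation":[0,0,2],"hand":0},
    {"turn":[0,0,0],"translation":[0,0,0],"hand":0},
    {"turn":[0,0,0],"translation":[0,0,0],"hand":0}
  ]
}}

```text
time_s: 9.67
eef_pos: [479.5, 331.0, 61.2]
ee_rot: [-0.0, -0.021, 1.0, -0.0]
force: [-0.5, 0.1, -1.9]
grip_width: 0.121
grip_force: 61.3
```

{"method": "move_arm", "body": {
  "moves": [
    {"turn":[0,0,0],"translation":[0,0,2],"hand":0},
    {"turn":[0,0,0],"translation":[0,0,2],"hand":0},
    {"turn":[0,0,0],"translation":[0,0,2],"hand":0},
    {"turn":[0,0,0],"translation":[0,0,0],"hand":0},
    {"turn":[0,0,0],"translation":[0,0,0],"hand":0}
  ]
}}

```text
time_s: 10.08
eef_pos: [479.5, 331.0, 55.2]
ee_rot: [-0.0, -0.021, 1.0, -0.0]
force: [-0.6, -0.1, -2.3]
grip_width: 0.122
grip_force: 61.3
```

```bash
python3 - <<'E'
from h import *
s=sense();print(s["time_s"],s["eef_pos"],Rn.from_matrix(q2R(s["ee_rot"])).as_euler("zyx"),s["force"],s["wrist_torque"])
c=capture("wrist"); im=c["image"]; pickle.dump(c,open("w7.pkl","wb"))
cv2.imwrite("pics/w7.png",np.hstack([im[:,120:520],cv2.resize(im[150:230,135:215],(400,400),interpolation=0)]))
E
```

```text
10.0833 [479.45529371 330.96356886  55.19619992] [ 3.09941533e+00 -2.60215098e-04  3.14148418e+00] [-0.6080395  -0.052599   -2.27707236] [0.03078805 0.03304695 0.0385611 ]
```

View pics/w7.png

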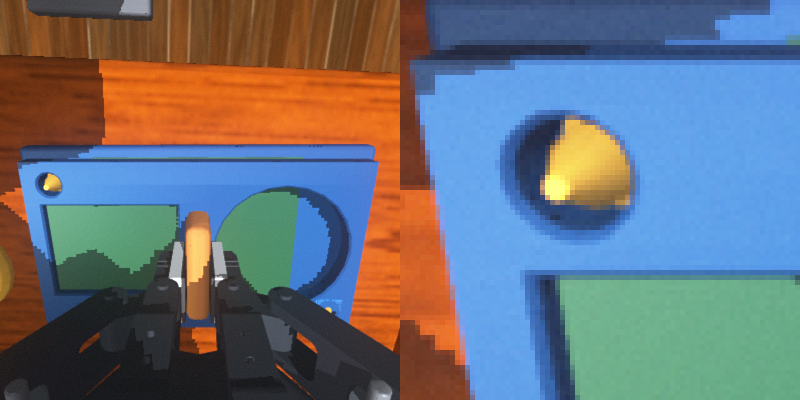

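The near dowel is inside its hole with no contact force, and the far one shows in its hole too. I'll finish lowering.

{"method": "move_arm", "body": {
  "moves": [
    {"turn":[0,0,0],"translation":[0,0,2],"hand":0},
    {"turn":[0,0,0],"translation":[0,0,2],"hand":0},
    {"turn":[0,0,0],"translation":[0,0,1],"hand":0},
    {"turn":[0,0,0],"translation":[0,0,0.5],"hand":0},
    {"turn":[0,0,0],"translation":[0,0,0],"hand":0},
    {"turn":[0,0,0],"translation":[0,0,0],"hand":0}
  ]
}}

```text
time_s: 10.63
eef_pos: [479.6, 331.0, 49.8]
ee_rot: [0.0, -0.021, 1.0, 0.0]
force: [-0.7, -0.1, -2.1]
grip_width: 0.126
grip_force: 61.5
```

{"method": "move_arm", "body": {
  "moves": [
    {"turn":[0,0,0],"translation":[0,0,0.5],"hand":0},
    {"turn":[0,0,0],"translation":[0,0,0.5],"hand":0},
    {"turn":[0,0,0],"translation":[0,0,0],"hand":0},
    {"turn":[0,0,0],"translation":[0,0,0],"hand":0}
  ]
}}

```text
time_s: 10.97
eef_pos: [479.6, 331.0, 49.7]
ee_rot: [0.0, -0.021, 1.0, 0.0]
force: [-3.7, -2.1, 5.8]
grip_width: 0.125
grip_force: 62.6
```

{"method": "move_arm", "body": {
  "moves": [
    {"turn":[0,0,0],"translation":[0,0,0],"hand":0.3},
    {"turn":[0,0,0],"translation":[0,0,0],"hand":0.5},
    {"turn":[0,0,0],"translation":[0,0,0],"hand":0.6},
    {"turn":[0,0,0],"translation":[0,0,-10],"hand":0.6},
    {"turn":[0,0,0],"translation":[0,0,-35],"hand":1},
    {"turn":[0,0,0],"translation":[0,0,-35],"hand":1},
    {"turn":[0,0,0],"translation":[0,0,-35],"hand":1},
    {"turn":[0,0,0],"translation":[20,-20,-35],"hand":1},
    {"turn":[0,0,0],"translation":[20,-40,0],"hand":1},
    {"turn":[0,0,0.044],"translation":[0,-30,0],"hand":1}
  ]
}}

```text
time_s: 11.8
eef_pos: [444.0, 243.1, 198.6]
ee_rot: [0.001, -0.0, 1.0, 0.0]
force: [0.9, -0.7, -0.7]
grip_width: 1.0
grip_force: 0.0
```

{"method": "move_arm", "body": {
  "moves": [
    {"turn":[0,0,0],"translation":[0,0,0],"hand":1},
    {"turn":[0,0,0],"translation":[0,0,0],"hand":1},
    {"turn":[0,0,0],"translation":[0,0,0],"hand":1}
  ]
}}

```text
time_s: 12.05
eef_pos: [446.3, 244.0, 196.8]
ee_rot: [0.0, 0.001, 1.0, 0.0]
force: [0.4, 0.0, -0.1]
grip_width: 0.998
grip_force: 0.0
```

```bash
python3 - <<'E'
from h import *
s=sense();print(s["time_s"],s["eef_pos"],Rn.from_matrix(q2R(s["ee_rot"])).as_euler("zyx"))
c=cam("wrist"); pickle.dump(c,open("w8.pkl","wb")); cv2.imwrite("pics/w8.png",c["image"])
E
```

```text
12.05 [446.26383031 244.02951559 196.75399594] [-3.13984550e+00  7.24727295e-04 -3.14114678e+00]
```

View pics/w8.png

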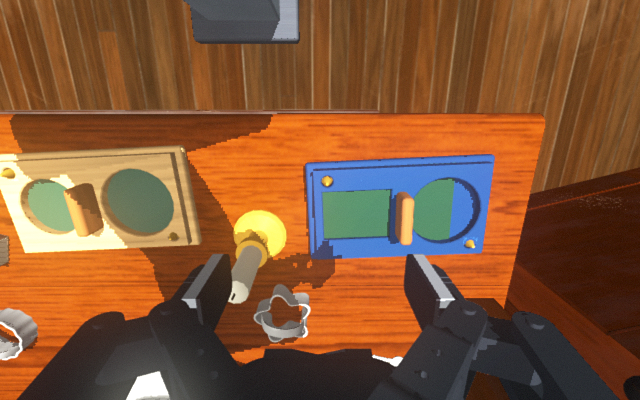

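Wrist view: the board lies flat on the evening carrier (400,208), with both dowels through it; candlestick foot at (260,234), star cutter at (285,315). Next I'll measure the rest.

```bash
python3 - <<'E'
from h import *
L=lambda n:pickle.load(open(n+".pkl","rb"))
def blob(c,lo,hi,box):
    h=cv2.cvtColor(c["image"],cv2.COLOR_BGR2HSV); x0,y0,x1,y1=box; m=cv2.inRange(h,lo,hi); k=np.zeros_like(m); k[y0:y1,x0:x1]=m[y0:y1,x0:x1]
    return max(cv2.findContours(k,0,cv2.CHAIN_APPROX_NONE)[0],key=cv2.contourArea)[:,0]
k=blob(L("w8"),(18,100,120),(40,255,255),(225,195,300,265)); w=ray(L("w8"),k,5)
print("foot w8 y",w[:,1].min(),w[:,1].max(),"xmin",w[:,0].min())
k=blob(L("w2"),(18,100,120),(40,255,255),(425,205,490,270)); w=ray(L("w2"),k,5)
print("foot w2 y",w[:,1].min(),w[:,1].max(),"xmin",w[:,0].min())
# matchbox
for n,b in(("w2",(150,220,215,275)),("w3",(415,220,485,275))):
    c=L(n); k=blob(c,(15,90,120),(40,255,255),b); w=ray(c,k,16)[:,:2].astype(np.float32); print("match",n,cv2.minAreaRect(w))
for n,b in(("w2",(115,130,200,200)),("w3",(430,130,510,200))):
    c=L(n); k=blob(c,(0,0,110),(180,70,255),b); w=ray(c,k,50); print("egg",n,k.min(0),k.max(0),w.min(0),w.max(0))
c=L("w3"); k=blob(c,(0,0,120),(180,80,255),(85,250,125,290)); print("knob",k.mean(0),ray(c,k.mean(0),115))
# evening board & breakfast from w8
c=L("w8"); k=blob(c,(100,80,30),(130,255,255),(290,145,500,265)); print("carrier w8",cv2.minAreaRect(ray(c,k,16)[:,:2].astype(np.float32)))
# breakfast wells: dark green discs at floor z16 (felt) in w2
c=L("w2"); h=cv2.cvtColor(c["image"],cv2.COLOR_BGR2HSV); m=cv2.inRange(h,(50,50,20),(100,255,255)); n,l,st,ce=cv2.connectedComponentsWithStats(m)
for i in range(1,n):
    if st[i,4]>800: 
        kk=np.argwhere(l==i)[:,::-1]; w=ray(c,kk,16); print("well",st[i],ce[i],w.min(0),w.max(0),w.mean(0))
k=blob(c,(10,20,60),(40,170,255),(215,145,415,265)); print("breakfast",cv2.minAreaRect(ray(c,k,24)[:,:2].astype(np.float32)))
E
```

```text
foot w8 y 145.035234658592 205.8871964790319 xmin 482.7386786116605
foot w2 y 143.07860669528358 216.88113500608446 xmin 482.36185814759557
match w2 ((524.646240234375, -149.16802978515625), (54.33955383300781, 36.61333465576172), 73.35384368896484)
match w3 ((524.825927734375, -149.8662109375), (53.36143493652344, 35.66056442260742), 72.61946868896484)
egg w2 [122 139] [191 193] [ 389.48881304 -174.43454752   50.        ] [ 441.12429983 -107.47699887   50.        ]
egg w3 [436 139] [504 192] [ 390.16875835 -192.95614046   50.        ] [ 440.62862254 -127.92868526   50.        ]
knob [104.73469388 271.44897959] [[ 487.88381418 -474.72329576  115.        ]]
carrier w8 ((478.6264953613281, 328.3865966796875), (112.253662109375, 193.76528930664062), 2.5325849056243896)
well [ 544  171   96   87 7264] [595.65473568 215.51156388] [428.77270796 269.66945105  16.        ] [530.98421594 383.18035299  16.        ] [480.01692248 319.92680432  16.        ]
well [ 326  196   64   39 1340] [351.91268657 213.46716418] [455.44671999  19.66182356  16.        ] [500.82067254  89.66193898  16.        ] [475.96718869  48.50211537  16.        ]
breakfast ((462.66949462890625, 1.611480712890625), (118.40052032470703, 205.293701171875), 2.440218448638916)
```

{"method": "move_arm", "body": {
  "moves": [
    {"turn":[0,0,0],"translation":[-34,-33,0],"hand":1},
    {"turn":[0,0,0],"translation":[-34,-33,0],"hand":1},
    {"turn":[0,0,0],"translation":[0,0,15],"hand":1},
    {"turn":[0,0,0],"translation":[0,0,0],"hand":1},
    {"turn":[0,0,0],"translation":[0,0,0],"hand":1}
  ]
}}

```text
time_s: 12.52
eef_pos: [505.2, 186.3, 180.6]
ee_rot: [-0.001, 0.0, 1.0, -0.0]
force: [0.1, 0.1, 0.3]
grip_width: 1.0
grip_force: 0.0
```

```bash
python3 - <<'E'
from h import *
s=sense();print(s["time_s"],s["eef_pos"],Rn.from_matrix(q2R(s["ee_rot"])).as_euler("zyx"))
c=cam("wrist"); pickle.dump(c,open("w9.pkl","wb")); cv2.imwrite("pics/w9.png",c["image"])
h=cv2.cvtColor(c["image"],cv2.COLOR_BGR2HSV); m=cv2.inRange(h,(18,100,120),(40,255,255)); m[:, :240]=0;m[:,400:]=0
k=max(cv2.findContours(m,0,1)[0],key=cv2.contourArea)[:,0]; w=ray(c,k,5); print(k.min(0),k.max(0),w.min(0),w.max(0))
E
```

```text
12.5167 [505.15984885 186.31366767 180.58480457] [-3.14063650e+00 -2.36552547e-03  3.14150911e+00]
[280 161] [337 217] [482.81350749 145.16958532   5.        ] [543.29304885 204.78719064   5.        ]
```

{"method": "move_arm", "body": {
  "moves": [
    {"turn":[0,0,0],"translation":[-8.5,-9.3,0],"hand":1},
    {"turn":[0,0,0],"translation":[0,0,25],"hand":1},
    {"turn":[0,0,0],"translation":[0,0,25],"hand":1},
    {"turn":[0,0,0],"translation":[0,0,25],"hand":0.8},
    {"turn":[0,0,0],"translation":[0,0,20],"hand":0.6},
    {"turn":[0,0,0],"translation":[0,0,0],"hand":0.4},
    {"turn":[0,0,0],"translation":[0,0,0],"hand":0.4}
  ]
}}

```text
time_s: 13.15
eef_pos: [514.4, 176.4, 86.6]
ee_rot: [-0.0, 0.001, 1.0, -0.0]
force: [1.0, 0.2, 0.5]
grip_width: 0.455
grip_force: 0.0
```

{"method": "move_arm", "body": {
  "grip_force": 40,
  "moves": [
    {"turn":[0,0,0],"translation":[0,0,0],"hand":0.3},
    {"turn":[0,0,0],"translation":[0,0,0],"hand":0.2},
    {"turn":[0,0,0],"translation":[0,0,0],"hand":0.1},
    {"turn":[0,0,0],"translation":[0,0,0],"hand":0},
    {"turn":[0,0,0],"translation":[0,0,0],"hand":0},
    {"turn":[0,0,0],"translation":[0,0,0],"hand":0}
  ]
}}

```text
time_s: 13.65
eef_pos: [515.2, 176.6, 88.1]
ee_rot: [0.002, 0.001, 1.0, 0.0]
force: [0.2, 1.7, 8.1]
grip_width: 0.244
grip_force: 39.6
```

{"method": "move_arm", "body": {
  "moves": [
    {"turn":[0,0,0],"translation":[0,0,-10],"hand":0},
    {"turn":[0,0,0],"translation":[0,0,-30],"hand":0},
    {"turn":[0,0,0],"translation":[0,0,-35],"hand":0},
    {"turn":[0,0,0],"translation":[5,25,-5],"hand":0},
    {"turn":[0,0,0],"translation":[6.5,35,0],"hand":0},
    {"turn":[0,0,0],"translation":[6.5,35,0],"hand":0},
    {"turn":[0,0,0],"translation":[6.5,35,0],"hand":0},
    {"turn":[0,0,0],"translation":[6.5,35,0],"hand":0},
    {"turn":[0,0,0],"translation":[6.5,35,0],"hand":0},
    {"turn":[0,0,0],"translation":[0,0,0],"hand":0}
  ]
}}

```text
time_s: 14.48
eef_pos: [474.9, 381.3, 166.8]
ee_rot: [-0.0, -0.002, 1.0, 0.001]
force: [-1.0, -0.6, -3.0]
grip_width: 0.244
grip_force: 40.0
```

{"method": "move_arm", "body": {
  "moves": [
    {"turn":[0,0,0],"translation":[0,0,0],"hand":0},
    {"turn":[0,0,0],"translation":[0,0,0],"hand":0}
  ]
}}

```text
time_s: 14.65
eef_pos: [477.0, 375.9, 166.5]
ee_rot: [-0.0, 0.001, 1.0, -0.0]
force: [-0.0, 0.0, -3.2]
grip_width: 0.243
grip_force: 40.0
```

```bash
python3 - <<'E'
from h import *
s=sense();print(s["time_s"],s["eef_pos"],Rn.from_matrix(q2R(s["ee_rot"])).as_euler("zyx"),s["force"])
c=cam("wrist"); pickle.dump(c,open("w10.pkl","wb")); cv2.imwrite("pics/w10.png",c["image"])
h=cv2.cvtColor(c["image"],cv2.COLOR_BGR2HSV); m=cv2.inRange(h,(18,100,120),(40,255,255)); m[:, :240]=0;m[:,400:]=0;m[:110]=0
k=max(cv2.findContours(m,0,1)[0],key=cv2.contourArea)[:,0]; w=cast(c,k,83); print(k.min(0),k.max(0),w.min(0),w.max(0))
E
```

```text
14.65 [476.95463737 375.93687214 166.513711  ] [-3.14008974e+00 -1.53203324e-04  3.14100157e+00] [-0.0146006   0.04840273 -3.21989552]
[276 170] [358 248] [-27.82570938 -32.18099652  83.        ] [32.97913536 28.1694535  83.        ]
```

View pics/w10.png

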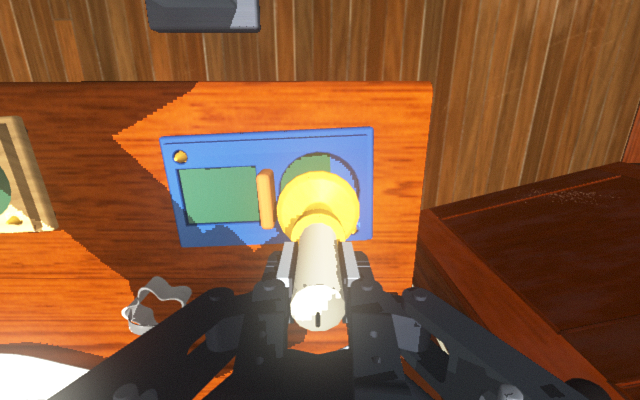

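{"method": "move_arm", "body": {
  "moves": [
    {"turn":[0,0,0],"translation":[-3,1,0],"hand":0},
    {"turn":[0,0,0],"translation":[0,0,20],"hand":0},
    {"turn":[0,0,0],"translation":[0,0,20],"hand":0},
    {"turn":[0,0,0],"translation":[0,0,12],"hand":0},
    {"turn":[0,0,0],"translation":[0,0,5],"hand":0},
    {"turn":[0,0,0],"translation":[0,0,3],"hand":0},
    {"turn":[0,0,0],"translation":[0,0,0],"hand":0},
    {"turn":[0,0,0],"translation":[0,0,0],"hand":0}
  ]
}}

```text
time_s: 15.37
eef_pos: [480.5, 377.4, 107.2]
ee_rot: [0.001, 0.001, 1.0, 0.0]
force: [0.6, 0.1, -2.1]
grip_width: 0.247
grip_force: 40.0
```

{"method": "move_arm", "body": {
  "moves": [
    {"turn":[0,0,0],"translation":[0,0,1],"hand":0},
    {"turn":[0,0,0],"translation":[0,0,0.5],"hand":0},
    {"turn":[0,0,0],"translation":[0,0,0],"hand":0},
    {"turn":[0,0,0],"translation":[0,0,0],"hand":0}
  ]
}}

```text
time_s: 15.7
eef_pos: [480.1, 377.4, 105.0]
ee_rot: [0.0, 0.001, 1.0, 0.0]
force: [0.1, 0.3, -2.4]
grip_width: 0.244
grip_force: 40.0
```

{"method": "move_arm", "body": {
  "moves": [
    {"turn":[0,0,0],"translation":[0,0,0.5],"hand":0},
    {"turn":[0,0,0],"translation":[0,0,0.5],"hand":0},
    {"turn":[0,0,0],"translation":[0,0,0.5],"hand":0},
    {"turn":[0,0,0],"translation":[0,0,0],"hand":0},
    {"turn":[0,0,0],"translation":[0,0,0],"hand":0}
  ]
}}

```text
time_s: 16.12
eef_pos: [480.2, 377.5, 104.2]
ee_rot: [0.0, 0.001, 1.0, 0.0]
force: [-3.6, -1.0, 4.8]
grip_width: 0.246
grip_force: 40.8
```

{"method": "move_arm", "body": {
  "moves": [
    {"turn":[0,0,0],"translation":[0,0,0],"hand":0.35},
    {"turn":[0,0,0],"translation":[0,0,0],"hand":0.5},
    {"turn":[0,0,0],"translation":[0,0,0],"hand":0.6},
    {"turn":[0,0,0],"translation":[0,0,-10],"hand":0.7},
    {"turn":[0,0,0],"translation":[0,0,-30],"hand":0.7},
    {"turn":[0,0,0],"translation":[0,0,-35],"hand":0.7},
    {"turn":[0,0,0],"translation":[0,0,-15],"hand":0.7},
    {"turn":[0,0,0],"translation":[0,-20,0],"hand":1},
    {"turn":[0,0,0],"translation":[-3,-38,0],"hand":1},
    {"turn":[0,0,0],"translation":[-3,-38,0],"hand":1}
  ]
}}

```text
time_s: 16.95
eef_pos: [485.6, 280.8, 194.1]
ee_rot: [0.001, -0.0, 1.0, 0.0]
force: [0.3, 0.4, 1.0]
grip_width: 1.002
grip_force: 0.0
```

{"method": "move_arm", "body": {
  "moves": [
    {"turn":[0,0,0],"translation":[-3,-38,0],"hand":1},
    {"turn":[0,0,0],"translation":[-3,-38,0],"hand":1},
    {"turn":[0,0,0],"translation":[-3,-38,0],"hand":1},
    {"turn":[0,0,0],"translation":[-3,-38,0],"hand":1},
    {"turn":[0,0,0],"translation":[-3,-38,0],"hand":1},
    {"turn":[0,0,0],"translation":[-3,-38,0],"hand":1},
    {"turn":[0,0,0],"translation":[-3,-38,0],"hand":1},
    {"turn":[0,0,0],"translation":[-3,-38,0],"hand":1},
    {"turn":[0,0,0],"translation":[-3,-38,0],"hand":1},
    {"turn":[0,0,0],"translation":[-3,-38,0],"hand":1}
  ]
}}

```text
time_s: 17.78
eef_pos: [515.1, -100.7, 194.2]
ee_rot: [0.001, 0.001, 1.0, -0.0]
force: [0.5, -0.2, 0.4]
grip_width: 1.002
grip_force: 0.0
```

{"method": "move_arm", "body": {
  "moves": [
    {"turn":[0,0,0.12],"translation":[0,0,0],"hand":1},
    {"turn":[0,0,0.12],"translation":[0,0,0],"hand":1},
    {"turn":[0,0,0.12],"translation":[0,0,0],"hand":1},
    {"turn":[0,0,0.12],"translation":[0,0,0],"hand":1},
    {"turn":[0,0,0.12],"translation":[0,0,0],"hand":1},
    {"turn":[0,0,0.12],"translation":[0,0,0],"hand":1},
    {"turn":[0,0,0.12],"translation":[0,0,0],"hand":1},
    {"turn":[0,0,0.12],"translation":[0,0,0],"hand":1},
    {"turn":[0,0,0.12],"translation":[0,0,0],"hand":1},
    {"turn":[0,0,0.12],"translation":[0,0,0],"hand":1}
  ]
}}

```text
time_s: 18.62
eef_pos: [515.3, -98.8, 194.0]
ee_rot: [0.0, 0.568, 0.823, 0.0]
force: [0.5, 0.6, -0.2]
grip_width: 1.003
grip_force: 0.0
```

{"method": "move_arm", "body": {
  "moves": [
    {"turn":[0,0,0.12],"translation":[0,0,0],"hand":1},
    {"turn":[0,0,0.12],"translation":[0,0,0],"hand":1},
    {"turn":[0,0,0.12],"translation":[0,0,0],"hand":1},
    {"turn":[0,0,0.12],"translation":[0,0,0],"hand":1},
    {"turn":[0,0,0.12],"translation":[0,0,0],"hand":1},
    {"turn":[0,0,0.068],"translation":[0,0,0],"hand":1},
    {"turn":[0,0,0],"translation":[0,0,0],"hand":1},
    {"turn":[0,0,0],"translation":[0,0,0],"hand":1},
    {"turn":[0,0,0],"translation":[0,0,0],"hand":1}
  ]
}}

```text
time_s: 19.37
eef_pos: [515.3, -98.8, 193.6]
ee_rot: [0.0, 0.804, 0.595, 0.0]
force: [-0.4, 0.2, -0.5]
grip_width: 1.002
grip_force: 0.0
```

```bash
cat >> h.py <<'E'
def blob(c,lo,hi,box):
    h=cv2.cvtColor(c["image"],cv2.COLOR_BGR2HSV); x0,y0,x1,y1=box; m=cv2.inRange(h,lo,hi); k=np.zeros_like(m); k[y0:y1,x0:x1]=m[y0:y1,x0:x1]
    return max(cv2.findContours(k,0,cv2.CHAIN_APPROX_NONE)[0],key=cv2.contourArea)[:,0]
E
python3 - <<'E'
from h import *
s=sense();p=s["eef_pos"];R=q2R(s["ee_rot"]);print(s["time_s"],p,Rn.from_matrix(R).as_euler("zyx"),s["joints"].round(2))
c=cam("wrist"); pickle.dump(c,open("w11.pkl","wb")); cv2.imwrite("pics/w11.png",c["image"])
uv=proj(c,[[525,-149.5,16]])[0].round().astype(int); print(uv)
k=blob(c,(15,90,100),(40,255,255),(uv[0]-45,uv[1]-45,uv[0]+45,uv[1]+45)); print(cv2.minAreaRect(ray(c,k,16)[:,:2].astype(np.float32)),"tool",cv2.minAreaRect(cast(c,k,p[2]-16)[:,:2].astype(np.float32)))
E
```

```text
19.3667 [515.25625732 -98.76662283 193.59529112] [-1.27399319e+00  4.13920690e-04  3.14141213e+00] [-0.41  0.36  1.58  0.    1.2  -0.12]
[340 221]
((524.4268188476562, -150.17819213867188), (51.37476348876953, 35.18947982788086), 73.05070495605469) tool ((-46.46819305419922, 23.72452163696289), (35.18679428100586, 51.36884689331055), 89.94412994384766)
```

{"method": "move_arm", "body": {
  "moves": [
    {"turn":[0,0,0],"translation":[-22.5,12.5,0],"hand":0.8},
    {"turn":[0,0,0],"translation":[-22.5,12.5,0],"hand":0.8},
    {"turn":[0,0,0],"translation":[0,0,35],"hand":0.8},
    {"turn":[0,0,0],"translation":[0,0,35],"hand":0.8},
    {"turn":[0,0,0],"translation":[0,0,35],"hand":0.8},
    {"turn":[0,0,0],"translation":[0,0,25],"hand":0.8},
    {"turn":[0,0,0],"translation":[0,0,0],"hand":0.8},
    {"turn":[0,0,0],"translation":[0,0,0],"hand":0.8},
    {"turn":[0,0,0],"translation":[0,0,0],"hand":0.8}
  ]
}}

```text
time_s: 20.17
eef_pos: [526.8, -149.6, 65.1]
ee_rot: [0.001, 0.804, 0.594, 0.001]
force: [-0.3, 0.0, 0.5]
grip_width: 0.8
grip_force: 0.0
```

```bash
python3 - <<'E'
from h import *
s=sense();p=s["eef_pos"];R=q2R(s["ee_rot"]);print(s["time_s"],p,Rn.from_matrix(R).as_euler("zyx"))
c=cam("wrist"); pickle.dump(c,open("w12.pkl","wb")); cv2.imwrite("pics/w12.png",c["image"])
uv=proj(c,[[525,-149.5,16]])[0].round().astype(int); print(uv)
k=blob(c,(15,90,100),(40,255,255),(uv[0]-75,uv[1]-75,uv[0]+75,uv[1]+75)); print("tool",cv2.minAreaRect(cast(c,k,p[2]-16)[:,:2].astype(np.float32)))
E
```

```text
20.1667 [ 526.77204911 -149.57899632   65.06590109] [-1.27237508e+00  2.46380997e-03  3.14028036e+00]
[314 231]
tool ((-0.5304775238037109, -1.9452438354492188), (35.38235092163086, 51.96323013305664), 89.97606658935547)
```

{"method": "move_arm", "body": {
  "grip_force": 25,
  "moves": [
    {"turn":[0,0,0],"translation":[0,0,20],"hand":0.7},
    {"turn":[0,0,0],"translation":[0,0,14],"hand":0.7},
    {"turn":[0,0,0],"translation":[0,0,5],"hand":0.7},
    {"turn":[0,0,0],"translation":[0,0,0],"hand":0.5},
    {"turn":[0,0,0],"translation":[0,0,0],"hand":0.4},
    {"turn":[0,0,0],"translation":[0,0,0],"hand":0.3},
    {"turn":[0,0,0],"translation":[0,0,0],"hand":0.3},
    {"turn":[0,0,0],"translation":[0,0,0],"hand":0.3}
  ]
}}

```text
time_s: 20.88
eef_pos: [526.6, -149.5, 25.6]
ee_rot: [0.001, 0.805, 0.594, 0.001]
force: [-1.2, 0.1, 7.2]
grip_width: 0.424
grip_force: 26.1
```

{"method": "move_arm", "body": {
  "moves": [
    {"turn":[0,0,0],"translation":[0,0,-5],"hand":0.3},
    {"turn":[0,0,0],"translation":[0,0,-25],"hand":0.3},
    {"turn":[0,0,0],"translation":[0,0,-35],"hand":0.3},
    {"turn":[0,0,0],"translation":[0,0,-35],"hand":0.3},
    {"turn":[0,0,0],"translation":[0,0,-35],"hand":0.3},
    {"turn":[0,0,0],"translation":[0,0,-15],"hand":0.3},
    {"turn":[0,0,-0.12],"translation":[0,0,0],"hand":0.3},
    {"turn":[0,0,-0.12],"translation":[0,0,0],"hand":0.3},
    {"turn":[0,0,-0.1],"translation":[0,0,0],"hand":0.3},
    {"turn":[0,0,0],"translation":[0,0,0],"hand":0.3}
  ]
}}

```text
time_s: 21.72
eef_pos: [525.7, -149.1, 174.8]
ee_rot: [0.0, 0.691, 0.723, 0.0]
force: [-0.1, 0.6, -0.1]
grip_width: 0.425
grip_force: 25.4
```

```bash
python3 - <<'E'
from h import *
s=sense();p=s["eef_pos"];R=q2R(s["ee_rot"]);print(s["time_s"],p,Rn.from_matrix(R).as_euler("zyx"),s["grip_width"],s["grip_force"],"yaw y-axis",np.arctan2(R[1,1],R[0,1]), "tool x",R[:2,0])
d=np.array([481.6,285])-p[:2]; print("tool delta",d@R[:2,:2])
E
```

```text
21.7167 [ 525.74864423 -149.07866409  174.80282995] [-1.61529109e+00  4.19736592e-04  3.14134445e+00] 0.4253209541653096 25.350482761859894 yaw y-axis 0.04449487315114021 tool x [-0.04448008  0.99901024]
tool delta [435.61276389 -24.79704408]
```

{"method": "move_arm", "body": {
  "moves": [
    {"turn":[0,0,0],"translation":[36,-2,0],"hand":0.3},
    {"turn":[0,0,0],"translation":[36,-2,0],"hand":0.3},
    {"turn":[0,0,0],"translation":[36,-2,0],"hand":0.3},
    {"turn":[0,0,0],"translation":[36,-2,0],"hand":0.3},
    {"turn":[0,0,0],"translation":[36,-2,0],"hand":0.3},
    {"turn":[0,0,0],"translation":[36,-2,0],"hand":0.3},
    {"turn":[0,0,0],"translation":[36,-2,0],"hand":0.3},
    {"turn":[0,0,0],"translation":[36,-2,0],"hand":0.3},
    {"turn":[0,0,0],"translation":[36,-2,0],"hand":0.3},
    {"turn":[0,0,0],"translation":[36,-2,0],"hand":0.3}
  ]
}}

```text
time_s: 22.55
eef_pos: [490.6, 211.5, 174.7]
ee_rot: [0.0, 0.694, 0.72, 0.0]
force: [-0.3, 0.2, -0.7]
grip_width: 0.43
grip_force: 25.4
```

{"method": "move_arm", "body": {
  "moves": [
    {"turn":[0,0,0],"translation":[36,-2.5,0],"hand":0.3},
    {"turn":[0,0,0],"translation":[36,-2,0],"hand":0.3},
    {"turn":[0,0,0],"translation":[4,0,20],"hand":0.3},
    {"turn":[0,0,0],"translation":[0,0,30],"hand":0.3},
    {"turn":[0,0,0],"translation":[0,0,30],"hand":0.3},
    {"turn":[0,0,0],"translation":[0,0,0],"hand":0.3},
    {"turn":[0,0,0],"translation":[0,0,0],"hand":0.3},
    {"turn":[0,0,0],"translation":[0,0,0],"hand":0.3}
  ]
}}

```text
time_s: 23.22
eef_pos: [484.4, 285.7, 96.1]
ee_rot: [0.001, 0.693, 0.721, 0.001]
force: [0.2, 0.8, 0.1]
grip_width: 0.424
grip_force: 25.3
```

```bash
python3 - <<'E'
from h import *
s=sense();p=s["eef_pos"];R=q2R(s["ee_rot"]);print(s["time_s"],p,"yaw",np.arctan2(R[1,1],R[0,1]))
d=np.array([481.6,285])-p[:2]; print("tool delta",d@R[:2,:2])
c=cam("wrist"); pickle.dump(c,open("w13.pkl","wb")); cv2.imwrite("pics/w13.png",c["image"])
E
```

```text
23.2167 [484.38156024 285.68669648  96.10342444] yaw 0.03945830748807541
tool delta [-0.57643028 -2.80647625]
```

View pics/w13.png

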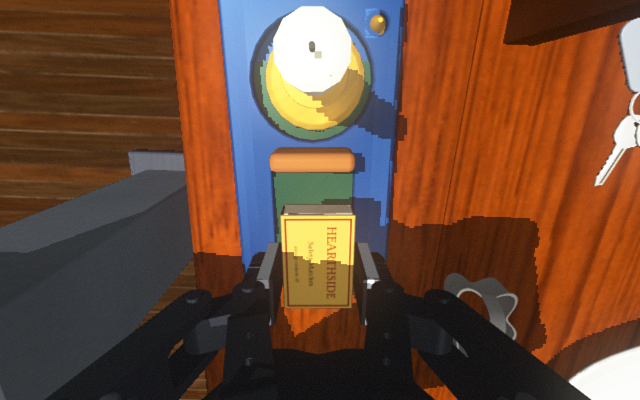

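The image shows the box (318,260) aligned with the pocket behind it, and the candlestick upright in its well (315,75). I'll correct by 3 mm and lower.

{"method": "move_arm", "body": {
  "moves": [
    {"turn":[0,0,0],"translation":[-0.5,-2.8,0],"hand":0.3},
    {"turn":[0,0,0],"translation":[0,0,20],"hand":0.3},
    {"turn":[0,0,0],"translation":[0,0,15],"hand":0.3},
    {"turn":[0,0,0],"translation":[0,0,6],"hand":0.3},
    {"turn":[0,0,0],"translation":[0,0,4],"hand":0.3},
    {"turn":[0,0,0],"translation":[0,0,2],"hand":0.3},
    {"turn":[0,0,0],"translation":[0,0,0],"hand":0.3},
    {"turn":[0,0,0],"translation":[0,0,0],"hand":0.3}
  ]
}}

```text
time_s: 23.93
eef_pos: [481.1, 285.1, 48.0]
ee_rot: [0.0, 0.692, 0.721, 0.001]
force: [0.3, -0.0, 0.3]
grip_width: 0.426
grip_force: 25.4
```

```bash
python3 - <<'E'
from h import *
s=sense();p=s["eef_pos"];R=q2R(s["ee_rot"]);print(s["time_s"],p,s["force"],"tool delta",(np.array([481.6,285])-p[:2])@R[:2,:2])
E
```

```text
23.9333 [481.07709513 285.05061717  48.02333851] [ 0.30274442 -0.02052582  0.32511117] tool delta [-0.07196001  0.52039697]
```

{"method": "move_arm", "body": {
  "moves": [
    {"turn":[0,0,0],"translation":[0,0.5,1],"hand":0.3},
    {"turn":[0,0,0],"translation":[0,0,0],"hand":0.3},
    {"turn":[0,0,0],"translation":[0,0,0],"hand":0.45},
    {"turn":[0,0,0],"translation":[0,0,0],"hand":0.55},
    {"turn":[0,0,0],"translation":[0,0,-1],"hand":0.6},
    {"turn":[0,0,0],"translation":[0,0,-20],"hand":0.6},
    {"turn":[0,0,0],"translation":[0,0,-35],"hand":0.8},
    {"turn":[0,0,0],"translation":[0,0,-35],"hand":1},
    {"turn":[0,0,0],"translation":[0,0,-35],"hand":1},
    {"turn":[0,0,0],"translation":[0,0,-15],"hand":1}
  ]
}}

```text
time_s: 24.77
eef_pos: [482.3, 285.4, 192.1]
ee_rot: [0.001, 0.692, 0.721, 0.003]
force: [-0.1, -0.4, 0.8]
grip_width: 1.002
grip_force: 0.0
```

{"method": "move_arm", "body": {
  "moves": [
    {"turn":[0,0,0],"translation":[-36,-7,0],"hand":1},
    {"turn":[0,0,0],"translation":[-36,-7,0],"hand":1},
    {"turn":[0,0,0],"translation":[-36,-7,0],"hand":1},
    {"turn":[0,0,0],"translation":[-36,-7,0],"hand":1},
    {"turn":[0,0,0],"translation":[-36,-7,0],"hand":1},
    {"turn":[0,0,0],"translation":[-36,-7,0],"hand":1},
    {"turn":[0,0,0],"translation":[-36,-7,0],"hand":1},
    {"turn":[0,0,0],"translation":[-36,-7,0],"hand":1},
    {"turn":[0,0,0],"translation":[0,0,0],"hand":1},
    {"turn":[0,0,0],"translation":[0,0,0],"hand":1}
  ]
}}

```text
time_s: 25.6
eef_pos: [436.9, -6.5, 187.5]
ee_rot: [0.0, 0.694, 0.72, 0.0]
force: [0.4, 0.3, 0.0]
grip_width: 0.999
grip_force: 0.0
```

```bash
python3 - <<'E'
from h import *
s=sense();p=s["eef_pos"];R=q2R(s["ee_rot"]);print(s["time_s"],p,s["force"],"egg delta",(np.array([418,-149.5])-p[:2])@R[:2,:2])
c=cam("wrist"); pickle.dump(c,open("w14.pkl","wb")); cv2.imwrite("pics/w14.png",c["image"])
print(proj(c,[[476,48,16],[476,-44,16],[476,2,50],[418,-150,50]]).round())
h=cv2.cvtColor(c["image"],cv2.COLOR_BGR2HSV); m=cv2.inRange(h,(45,40,20),(100,255,255)); n,l,st,ce=cv2.connectedComponentsWithStats(m)
for i in range(1,n):
    if st[i,4]>500: kk=np.argwhere(l==i)[:,::-1]; w=ray(c,kk,16); print("green",st[i],w.min(0).round(1),w.max(0).round(1),w.mean(0).round(1))
E
```

```text
25.6 [436.94020865  -6.49931911 187.47798166] [0.42276461 0.33056689 0.02113007] egg delta [-142.19046548  -24.28575232]
[[360. 128.]
 [353. 217.]
 [361. 183.]
 [295. 321.]]
green [315  88  30  58 792] [431.9  30.4  16. ] [459.7  83.2  16. ] [443.   56.7  16. ]
green [ 354   91   37   67 1151] [471.9  19.7  16. ] [503.8  82.1  16. ] [490.4  49.   16. ]
green [322 198  55  39 778] [442.6 -66.3  16. ] [500.2 -23.7  16. ] [465.6 -50.8  16. ]
```

```bash
python3 - <<'E'
from h import *
c=pickle.load(open("w2.pkl","rb"))
w=ray(c,[(241,180.5),(388,241.5)],28); d=w[1]-w[0]; print(w,w.mean(0),np.hypot(*d[:2]),np.arctan2(d[1],d[0])-np.arctan2(152,76))
# well ellipses: rim edges at z26 along rows/cols via wood mask holes
for n in("w2","w8","w14"):
    c=pickle.load(open(n+".pkl","rb")); h=cv2.cvtColor(c["image"],cv2.COLOR_BGR2HSV); m=cv2.inRange(h,(40,25,10),(110,255,255)) 
    m=cv2.morphologyEx(m,cv2.MORPH_CLOSE,np.ones((9,9))); nn,l,st,ce=cv2.connectedComponentsWithStats(m)
    for i in range(1,nn):
        w=ray(c,ce[i],18)[0]
        if st[i,4]>700 and abs(w[1])<110 and 400<w[0]<540: 
            kk=np.argwhere(l==i)[:,::-1].astype(np.float32); e=ray(c,kk,18); print(n,st[i],w.round(1),e.min(0).round(1),e.max(0).round(1))
P=cloud(pickle.load(open("top.pkl","rb"))); s=(abs(P[...,0]-475)<90)&(abs(P[...,1])<120)&(P[...,2]>18)&(P[...,2]<40); q=P[s][:,:2]; print(cv2.minAreaRect(q.astype(np.float32)), q.mean(0))
c=pickle.load(open("w2.pkl","rb")); P=cloud(c); s=(abs(P[...,0]-475)<90)&(abs(P[...,1])<112)&(P[...,2]>21)&(P[...,2]<30); q=P[s][:,:2]; print(cv2.minAreaRect(q.astype(np.float32)),s.sum())
E
```

```text
[[434.58843732 -68.51984729  28.        ]
 [504.48457496  87.86512961  28.        ]] [469.53650614   9.67264116  28.        ] 171.2942820321398 0.04333363930425049
w2 [ 326  177   64   60 1974] [475.3  51.3  18. ] [433.8  19.6  18. ] [502.4  89.3  18. ]
w2 [ 248  187   54   48 1841] [470.1 -39.3  18. ] [444.5 -66.4  18. ] [499.6  -7.9  18. ]
w8 [ 108  169   65   63 3051] [466.3  54.5  18. ] [432.9  21.   18. ] [502.3  87.5  18. ]
w8 [  28  182   46   49 1557] [472.1 -43.2  18. ] [446.4 -65.5  18. ] [500.9 -22.5  18. ]
w14 [ 315   80   76   78 3836] [465.6  52.6  18. ] [431.9  20.   18. ] [503.4  90.4  18. ]
w14 [ 322  185   57   53 2233] [471.3 -37.1  18. ] [442.5 -66.4  18. ] [500.9  -8.5  18. ]
((471.951416015625, -5.65179443359375), (110.49500274658203, 228.708740234375), 2.641855001449585) [471.99701373   9.49661899]
((469.88037109375, 8.929817199707031), (101.08270263671875, 180.63356018066406), 2.6692965030670166) 8543
```

{"method": "move_arm", "body": {
  "moves": [
    {"turn":[0,0,0],"translation":[-35.5,-6,0],"hand":1},
    {"turn":[0,0,0],"translation":[-35.5,-6,0],"hand":1},
    {"turn":[0,0,0],"translation":[-35.5,-6,0],"hand":1},
    {"turn":[0,0,0],"translation":[-35.5,-6,0],"hand":1},
    {"turn":[0,0,0],"translation":[0,0,35],"hand":1},
    {"turn":[0,0,0],"translation":[0,0,35],"hand":1},
    {"turn":[0,0,0],"translation":[0,0,0],"hand":1},
    {"turn":[0,0,0],"translation":[0,0,0],"hand":1},
    {"turn":[0,0,0],"translation":[0,0,0],"hand":1}
  ]
}}

```text
time_s: 26.4
eef_pos: [420.0, -147.6, 118.9]
ee_rot: [0.001, 0.692, 0.722, 0.0]
force: [0.8, -0.4, -0.4]
grip_width: 1.0
grip_force: 0.0
```

```bash
python3 - <<'E'
from h import *
s=sense();p=s["eef_pos"];R=q2R(s["ee_rot"]);print(s["time_s"],p,s["force"],"egg delta",(np.array([418,-149.5])-p[:2])@R[:2,:2])
c=cam("wrist"); pickle.dump(c,open("w15.pkl","wb")); cv2.imwrite("pics/w15.png",c["image"])
uv=proj(c,[[418,-150,50]])[0].astype(int); print(uv)
k=blob(c,(0,0,110),(180,80,255),(uv[0]-70,max(uv[1]-110,0),uv[0]+70,min(uv[1]+70,400))); w=cast(c,k,p[2]-50); print(k.min(0),k.max(0),w.min(0),w.max(0))
E
```

```text
26.4 [ 419.95439229 -147.58235043  118.86200233] [ 0.78182393 -0.38905502 -0.44801076] egg delta [-1.83220922 -2.03470812]
[314 221]
[281 175] [348 253] [-26.22371471 -25.54936554  68.86200233] [31.1112832  21.07858883 68.86200233]
```

{"method": "move_arm", "body": {
  "grip_force": 25,
  "moves": [
    {"turn":[0,0,0],"translation":[-2.5,0,0],"hand":1},
    {"turn":[0,0,0],"translation":[0,0,25],"hand":1},
    {"turn":[0,0,0],"translation":[0,0,25],"hand":1},
    {"turn":[0,0,0],"translation":[0,0,20],"hand":1},
    {"turn":[0,0,0],"translation":[0,0,7],"hand":1},
    {"turn":[0,0,0],"translation":[0,0,0],"hand":0.8},
    {"turn":[0,0,0],"translation":[0,0,0],"hand":0.7},
    {"turn":[0,0,0],"translation":[0,0,0],"hand":0.6},
    {"turn":[0,0,0],"translation":[0,0,0],"hand":0.5},
    {"turn":[0,0,0],"translation":[0,0,0],"hand":0.45}
  ]
}}

```text
time_s: 27.28
eef_pos: [419.7, -151.0, 41.7]
ee_rot: [0.001, 0.692, 0.722, 0.0]
force: [-1.3, 0.4, 6.0]
grip_width: 0.536
grip_force: 24.7
```

{"method": "move_arm", "body": {
  "moves": [
    {"turn":[0,0,0],"translation":[0,0,0],"hand":0.4},
    {"turn":[0,0,0],"translation":[0,0,0],"hand":0.4},
    {"turn":[0,0,0],"translation":[0,0,0],"hand":0.4},
    {"turn":[0,0,0],"translation":[0,0,-5],"hand":0.4},
    {"turn":[0,0,0],"translation":[0,0,-25],"hand":0.4},
    {"turn":[0,0,0],"translation":[0,0,-35],"hand":0.4},
    {"turn":[0,0,0],"translation":[0,0,-20],"hand":0.4},
    {"turn":[0,0,0],"translation":[0,0,0],"hand":0.4},
    {"turn":[0,0,0],"translation":[0,0,0],"hand":0.4}
  ]
}}

```text
time_s: 28.03
eef_pos: [419.3, -150.7, 126.4]
ee_rot: [0.001, 0.692, 0.721, 0.0]
force: [0.2, -0.2, -1.4]
grip_width: 0.538
grip_force: 26.1
```

```bash
python3 - <<'E'
from h import *
s=sense();p=s["eef_pos"];R=q2R(s["ee_rot"]);print(s["time_s"],p,s["force"],s["grip_width"],"well delta",(np.array([472,-36])-p[:2])@R[:2,:2])
c=cam("wrist"); pickle.dump(c,open("w16.pkl","wb")); cv2.imwrite("pics/w16.png",c["image"])
k=blob(c,(0,0,110),(180,80,255),(270,120,365,330)); w=cast(c,k,-8); print(k.min(0),k.max(0),w.min(0),w.max(0))
E
```

```text
28.0333 [ 419.32435437 -150.68920227  126.37992925] [ 0.19792138 -0.17196755 -1.38484269] 0.5375294182358561 well delta [112.4296531   57.34026364]
[270 200] [364 325] [-22.72832236 -21.67266183  -8.        ] [39.03899066 21.09536837 -8.        ]
```

{"method": "move_arm", "body": {
  "moves": [
    {"turn":[0,0,0],"translation":[28,14.3,0],"hand":0.4},
    {"turn":[0,0,0],"translation":[28,14.3,0],"hand":0.4},
    {"turn":[0,0,0],"translation":[28,14.3,0],"hand":0.4},
    {"turn":[0,0,0],"translation":[28,14.3,0],"hand":0.4},
    {"turn":[0,0,0],"translation":[0,0,20],"hand":0.4},
    {"turn":[0,0,0],"translation":[0,0,0],"hand":0.4},
    {"turn":[0,0,0],"translation":[0,0,0],"hand":0.4},
    {"turn":[0,0,0],"translation":[0,0,0],"hand":0.4}
  ]
}}

```text
time_s: 28.75
eef_pos: [471.2, -36.8, 105.2]
ee_rot: [-0.0, 0.693, 0.721, -0.0]
force: [-0.3, 0.0, -0.1]
grip_width: 0.535
grip_force: 26.1
```

```bash
python3 - <<'E'
from h import *
s=sense();p=s["eef_pos"];R=q2R(s["ee_rot"]);print(s["time_s"],p,s["force"],s["grip_width"],"well delta",(np.array([472,-36])-p[:2])@R[:2,:2])
E
```

```text
28.75 [471.24233551 -36.79581623 105.15602529] [-2.99970867e-01  1.63825368e-04 -1.10528822e-01] 0.5352637546096256 well delta [0.76477786 0.7889825 ]
```

Base at z≈63; seat at TCP z≈57.7.

{"method": "move_arm", "body": {
  "moves": [
    {"turn":[0,0,0],"translation":[0.8,0.8,20],"hand":0.4},
    {"turn":[0,0,0],"translation":[0,0,15],"hand":0.4},
    {"turn":[0,0,0],"translation":[0,0,7],"hand":0.4},
    {"turn":[0,0,0],"translation":[0,0,3],"hand":0.4},
    {"turn":[0,0,0],"translation":[0,0,1.5],"hand":0.4},
    {"turn":[0,0,0],"translation":[0,0,0],"hand":0.4},
    {"turn":[0,0,0],"translation":[0,0,0],"hand":0.4}
  ]
}}

```text
time_s: 29.33
eef_pos: [472.7, -35.7, 59.5]
ee_rot: [0.001, 0.693, 0.721, 0.0]
force: [-0.0, 0.4, -0.7]
grip_width: 0.533
grip_force: 26.1
```

{"method": "move_arm", "body": {
  "moves": [
    {"turn":[0,0,0],"translation":[0,0,0.5],"hand":0.4},
    {"turn":[0,0,0],"translation":[0,0,0.5],"hand":0.4},
    {"turn":[0,0,0],"translation":[0,0,0],"hand":0.4},
    {"turn":[0,0,0],"translation":[0,0,0],"hand":0.4}
  ]
}}

```text
time_s: 29.67
eef_pos: [472.4, -35.4, 57.9]
ee_rot: [0.0, 0.692, 0.721, 0.0]
force: [-0.9, -0.3, -0.6]
grip_width: 0.532
grip_force: 26.1
```

{"method": "move_arm", "body": {
  "moves": [
    {"turn":[0,0,0],"translation":[0,0,0.5],"hand":0.4},
    {"turn":[0,0,0],"translation":[0,0,0],"hand":0.4},
    {"turn":[0,0,0],"translation":[0,0,0],"hand":0.55},
    {"turn":[0,0,0],"translation":[0,0,0],"hand":0.65},
    {"turn":[0,0,0],"translation":[0,0,-5],"hand":0.7},
    {"turn":[0,0,0],"translation":[0,0,-30],"hand":0.7},
    {"turn":[0,0,0],"translation":[0,0,-35],"hand":1},
    {"turn":[0,0,0],"translation":[0,0,-35],"hand":1},
    {"turn":[0,0,0],"translation":[0,0,-30],"hand":1},
    {"turn":[0,0,0],"translation":[-20,0,0],"hand":1}
  ]
}}

```text
time_s: 30.5
eef_pos: [475.0, -54.3, 198.3]
ee_rot: [0.004, 0.691, 0.722, 0.002]
force: [0.9, -0.1, 0.9]
grip_width: 1.0
grip_force: 0.0
```

{"method": "move_arm", "body": {
  "moves": [
    {"turn":[0,0,0],"translation":[-38,0,0],"hand":1},
    {"turn":[0,0,0],"translation":[-38,0,0],"hand":1},
    {"turn":[0,0,0],"translation":[-38,0,0],"hand":1},
    {"turn":[0,0,0],"translation":[-38,0,0],"hand":1},
    {"turn":[0,0,0],"translation":[-38,0,0],"hand":1},
    {"turn":[0,0,0],"translation":[-38,0,0],"hand":1},
    {"turn":[0,0,0],"translation":[-38,0,0],"hand":1},
    {"turn":[0,0,0],"translation":[-38,0,0],"hand":1},
    {"turn":[0,0,0],"translation":[-38,0,0],"hand":1},
    {"turn":[0,0,0],"translation":[-38,0,0],"hand":1}
  ]
}}

```text
time_s: 31.33
eef_pos: [488.4, -436.9, 192.5]
ee_rot: [0.0, 0.693, 0.721, 0.0]
force: [1.5, -0.5, 1.4]
grip_width: 0.998
grip_force: 0.0
```

{"method": "move_arm", "body": {
  "moves": [
    {"turn":[0,0,0],"translation":[0,0,0],"hand":1},
    {"turn":[0,0,0],"translation":[0,0,0],"hand":1},
    {"turn":[0,0,0],"translation":[0,0,0],"hand":1}
  ]
}}

```text
time_s: 31.58
eef_pos: [488.7, -434.5, 192.2]
ee_rot: [-0.0, 0.692, 0.722, 0.0]
force: [-0.6, -0.2, -0.3]
grip_width: 0.998
grip_force: 0.0
```

```bash
python3 - <<'E'
from h import *
s=sense();p=s["eef_pos"];R=q2R(s["ee_rot"]);print(s["time_s"],p,s["force"],"mill delta",(np.array([488.5,-470])-p[:2])@R[:2,:2])
c=cam("wrist"); pickle.dump(c,open("w17.pkl","wb")); cv2.imwrite("pics/w17.png",c["image"])
uv=proj(c,[[488,-471,117]])[0].astype(int); print(uv)
x0,y0=np.maximum(uv-35,0)
k=blob(c,(0,0,130),(180,70,255),(x0,y0,uv[0]+35,uv[1]+35)); print(len(k),k.min(0),k.max(0),ray(c,k.mean(0),115),cast(c,k.mean(0),p[2]-115))
P=cloud(c); q=P[(P[...,2]>90)&(P[...,2]<106)&(abs(P[...,0]-488)<50)&(abs(P[...,1]+470)<50)]; print(len(q),q.min(0),q.max(0))
E
```

```text
31.5833 [ 488.71778493 -434.47126888  192.18724499] [-0.585788   -0.21106557 -0.33495559] mill delta [-35.48967802  -1.67938184]
[314 261]
42 [308 256] [322 272] [[ 488.24061504 -474.7776523   115.        ]] [[-40.32272705  -2.11728639  77.18724499]]
1499 [ 463.62452081 -498.0446786    92.28217639] [ 512.61945108 -449.98652141  105.99918003]
```

{"method": "move_arm", "body": {
  "grip_force": 40,
  "moves": [
    {"turn":[0,0,0],"translation":[-20,0,0],"hand":1},
    {"turn":[0,0,0],"translation":[-19.5,0,0],"hand":1},
    {"turn":[0,0,0],"translation":[0,0,20],"hand":1},
    {"turn":[0,0,0],"translation":[0,0,0],"hand":1},
    {"turn":[0,0,0],"translation":[0,0,0],"hand":1},
    {"turn":[0,0,0],"translation":[0,0,0],"hand":1}
  ]
}}

```text
time_s: 32.13
eef_pos: [490.9, -473.6, 173.4]
ee_rot: [0.0, 0.692, 0.722, -0.0]
force: [-0.3, -0.7, 0.5]
grip_width: 0.999
grip_force: 0.0
```

```bash
python3 - <<'E'
from h import *
s=sense();p=s["eef_pos"];R=q2R(s["ee_rot"]);print(s["time_s"],p)
c=cam("wrist"); P=cloud(c); q=(P-p)@R; w=q[(P[...,2]>92)&(P[...,2]<108)&(abs(P[...,0]-488)<40)&(abs(P[...,1]+472)<50)]; print(len(w),w.min(0),w.max(0))
uv=proj(c,[[488,-473,117]])[0].astype(int)
k=blob(c,(0,0,130),(180,70,255),(uv[0]-35,uv[1]-35,uv[0]+35,uv[1]+35)); print(len(k),cast(c,k.mean(0),p[2]-115))
E
```

```text
32.1333 [ 490.86090213 -473.58585965  173.41354281]
2972 [-25.387726   -26.93281828  65.41004576] [23.77121284 21.55653126 80.62951265]
50 [[-0.91563486 -2.76855262 58.41354281]]
```

{"method": "move_arm", "body": {
  "moves": [
    {"turn":[0,0,0],"translation":[-0.8,-0.7,20],"hand":1},
    {"turn":[0,0,0],"translation":[0,0,25],"hand":1},
    {"turn":[0,0,0],"translation":[0,0,25],"hand":1},
    {"turn":[0,0,0],"translation":[0,0,18],"hand":1},
    {"turn":[0,0,0],"translation":[0,0,5],"hand":1},
    {"turn":[0,0,0],"translation":[0,0,0],"hand":0.9},
    {"turn":[0,0,0],"translation":[0,0,0],"hand":0.8},
    {"turn":[0,0,0],"translation":[0,0,0],"hand":0.7},
    {"turn":[0,0,0],"translation":[0,0,0],"hand":0.6},
    {"turn":[0,0,0],"translation":[0,0,0],"hand":0.55}
  ]
}}

```text
time_s: 33.02
eef_pos: [490.0, -475.9, 81.2]
ee_rot: [0.001, 0.692, 0.721, -0.0]
force: [-1.1, 1.3, 3.3]
grip_width: 0.56
grip_force: 40.7
```

{"method": "move_arm", "body": {
  "moves": [
    {"turn":[0,0,0],"translation":[0,0,0],"hand":0.5},
    {"turn":[0,0,0],"translation":[0,0,0],"hand":0.5},
    {"turn":[0,0,0],"translation":[0,0,0],"hand":0.5}
  ]
}}

```text
time_s: 33.27
eef_pos: [490.0, -475.9, 81.2]
ee_rot: [0.001, 0.692, 0.721, -0.0]
force: [-1.4, 1.4, 5.4]
grip_width: 0.562
grip_force: 40.9
```

{"method": "move_arm", "body": {
  "moves": [
    {"turn":[0,0,0],"translation":[0,0,-5],"hand":0.5},
    {"turn":[0,0,0],"translation":[0,0,-25],"hand":0.5},
    {"turn":[0,0,0],"translation":[0,0,-35],"hand":0.5},
    {"turn":[0,0,0],"translation":[0,0,-35],"hand":0.5},
    {"turn":[0,0,0],"translation":[0,0,0],"hand":0.5},
    {"turn":[0,0,0],"translation":[0,0,0],"hand":0.5}
  ]
}}

```text
time_s: 33.77
eef_pos: [490.1, -475.9, 181.8]
ee_rot: [0.002, 0.692, 0.721, -0.0]
force: [0.0, -0.4, -3.4]
grip_width: 0.562
grip_force: 41.9
```

```bash
python3 - <<'E'
from h import *
s=sense();p=s["eef_pos"];R=q2R(s["ee_rot"]);print(s["time_s"],p,s["force"],s["grip_width"],"well delta",(np.array([468,56])-p[:2])@R[:2,:2])
E
```

```text
33.7667 [ 490.11568364 -475.8767542   181.79141417] [ 0.04400803 -0.42900281 -3.43517517] 0.5617464893460479 well delta [ 5.32332636e+02 -2.71144638e-01]
```

{"method": "move_arm", "body": {
  "moves": [
    {"turn":[0,0,0],"translation":[20,0,0],"hand":0.5},
    {"turn":[0,0,0],"translation":[38,0,0],"hand":0.5},
    {"turn":[0,0,0],"translation":[38,0,0],"hand":0.5},
    {"turn":[0,0,0],"translation":[38,0,0],"hand":0.5},
    {"turn":[0,0,0],"translation":[38,0,0],"hand":0.5},
    {"turn":[0,0,0],"translation":[38,0,0],"hand":0.5},
    {"turn":[0,0,0],"translation":[38,0,0],"hand":0.5},
    {"turn":[0,0,0],"translation":[38,0,0],"hand":0.5},
    {"turn":[0,0,0],"translation":[38,0,0],"hand":0.5},
    {"turn":[0,0,0],"translation":[38,0,0],"hand":0.5}
  ]
}}

```text
time_s: 34.6
eef_pos: [473.7, -111.6, 178.2]
ee_rot: [-0.001, 0.693, 0.721, -0.0]
force: [0.9, 0.7, -1.9]
grip_width: 0.559
grip_force: 42.0
```

{"method": "move_arm", "body": {
  "moves": [
    {"turn":[0,0,0],"translation":[38,0,0],"hand":0.5},
    {"turn":[0,0,0],"translation":[38,0,0],"hand":0.5},
    {"turn":[0,0,0],"translation":[38,0,0],"hand":0.5},
    {"turn":[0,0,0],"translation":[38,0,0],"hand":0.5},
    {"turn":[0,0,0],"translation":[18,0,20],"hand":0.5},
    {"turn":[0,0,0],"translation":[0,0,0],"hand":0.5},
    {"turn":[0,0,0],"translation":[0,0,0],"hand":0.5},
    {"turn":[0,0,0],"translation":[0,0,0],"hand":0.5}
  ]
}}

```text
time_s: 35.27
eef_pos: [467.8, 55.7, 159.0]
ee_rot: [-0.0, 0.693, 0.721, -0.0]
force: [-0.1, -0.2, -1.1]
grip_width: 0.559
grip_force: 42.2
```

```bash
python3 - <<'E'
from h import *
s=sense();p=s["eef_pos"];R=q2R(s["ee_rot"]);print(s["time_s"],p,s["force"],s["grip_width"],"well delta",(np.array([468,56])-p[:2])@R[:2,:2])
c=cam("wrist"); pickle.dump(c,open("w18.pkl","wb")); cv2.imwrite("pics/w18.png",c["image"])
E
```

```text
35.2667 [467.8167355   55.6561109  159.02244542] [-0.09477564 -0.22752064 -1.14840517] 0.5589418488683427 well delta [0.33613998 0.19711789]
```

View pics/w18.png

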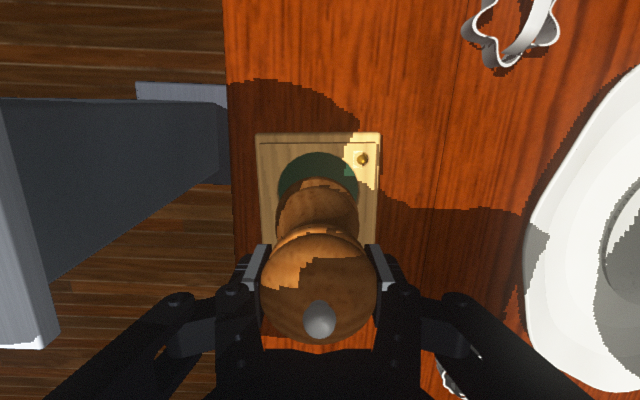

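The mill hangs upright with its foot in line with the larger well (318,180). Lowering it now.

{"method": "move_arm", "body": {
  "moves": [
    {"turn":[0,0,0],"translation":[0,0,20],"hand":0.5},
    {"turn":[0,0,0],"translation":[0,0,20],"hand":0.5},
    {"turn":[0,0,0],"translation":[0,0,12],"hand":0.5},
    {"turn":[0,0,0],"translation":[0,0,5],"hand":0.5},
    {"turn":[0,0,0],"translation":[0,0,3],"hand":0.5},
    {"turn":[0,0,0],"translation":[0,0,0],"hand":0.5},
    {"turn":[0,0,0],"translation":[0,0,0],"hand":0.5}
  ]
}}

```text
time_s: 35.9
eef_pos: [468.4, 55.8, 100.0]
ee_rot: [0.001, 0.693, 0.721, 0.0]
force: [-1.1, 1.4, -0.7]
grip_width: 0.559
grip_force: 42.2
```

{"method": "move_arm", "body": {
  "moves": [
    {"turn":[0,0,0],"translation":[0,0,0.5],"hand":0.5},
    {"turn":[0,0,0],"translation":[0,0,0.5],"hand":0.5},
    {"turn":[0,0,0],"translation":[0,0,0],"hand":0.5},
    {"turn":[0,0,0],"translation":[0,0,0],"hand":0.5}
  ]
}}

```text
time_s: 36.23
eef_pos: [468.0, 56.2, 98.5]
ee_rot: [0.0, 0.692, 0.721, 0.0]
force: [-0.5, -0.8, -1.9]
grip_width: 0.558
grip_force: 42.2
```

{"method": "move_arm", "body": {
  "moves": [
    {"turn":[0,0,0],"translation":[0,0,0.5],"hand":0.5},
    {"turn":[0,0,0],"translation":[0,0,0.5],"hand":0.5},
    {"turn":[0,0,0],"translation":[0,0,0.5],"hand":0.5},
    {"turn":[0,0,0],"translation":[0,0,0],"hand":0.5},
    {"turn":[0,0,0],"translation":[0,0,0],"hand":0.5}
  ]
}}

```text
time_s: 36.65
eef_pos: [468.0, 56.2, 97.1]
ee_rot: [0.0, 0.692, 0.722, 0.0]
force: [-1.5, 0.6, 5.8]
grip_width: 0.563
grip_force: 42.9
```

Seated. I'll release, rise, and back off for a final look.

{"method": "move_arm", "body": {
  "moves": [
    {"turn":[0,0,0],"translation":[0,0,0],"hand":0.65},
    {"turn":[0,0,0],"translation":[0,0,0],"hand":0.8},
    {"turn":[0,0,0],"translation":[0,0,0],"hand":1},
    {"turn":[0,0,0],"translation":[0,0,-10],"hand":1},
    {"turn":[0,0,0],"translation":[0,0,-30],"hand":1},
    {"turn":[0,0,0],"translation":[0,0,-35],"hand":1},
    {"turn":[0,0,0],"translation":[0,0,-35],"hand":1},
    {"turn":[0,0,0],"translation":[0,-30,-25],"hand":1},
    {"turn":[0,0,0],"translation":[0,-35,-10],"hand":1},
    {"turn":[0,0,0],"translation":[0,-35,0],"hand":1}
  ]
}}

```text
time_s: 37.48
eef_pos: [367.5, 52.0, 244.3]
ee_rot: [0.002, 0.692, 0.722, 0.001]
force: [0.0, -1.0, 0.7]
grip_width: 1.003
grip_force: 0.0
```

{"method": "move_arm", "body": {
  "moves": [
    {"turn":[0,0,0],"translation":[0,0,0],"hand":1},
    {"turn":[0,0,0],"translation":[0,0,0],"hand":1},
    {"turn":[0,0,0],"translation":[0,0,0],"hand":1},
    {"turn":[0,0,0],"translation":[0,0,0],"hand":1}
  ]
}}

```text
time_s: 37.82
eef_pos: [368.7, 52.0, 242.0]
ee_rot: [0.0, 0.692, 0.721, 0.0]
force: [-0.3, 0.5, 0.5]
grip_width: 1.001
grip_force: 0.0
```

```bash
python3 - <<'E'
from h import *
s=sense(); print(s["time_s"],s["eef_pos"])
a=cam("scene"); t=cam("top")
cv2.imwrite("pics/fin.png",np.vstack([cv2.resize(a["image"][120:290,150:420],(800,504),interpolation=2)[:380],cv2.resize(t["image"][160:255,130:430],(800,253))[:220]]))
P=cloud(t)
for n,x,y in (("candle",477.6,377),("match",481.6,285),("boardN",500,250),("boardF",500,410),("egg",472,-36),("mill",468,56)):
    q=P[(abs(P[...,0]-x)<12)&(abs(P[...,1]-y)<12)]; print(n,len(q),np.percentile(q[:,2],[5,50,99]).round(1))
E
```

```text
37.8167 [368.72025776  51.99866426 241.95805704]
candle 128 [ 23.9  94.7 133.8]
match 55 [31.7 36.6 42.8]
boardN 67 [12.4 21.5 39.4]
boardF 46 [12.8 22.6 29.2]
egg 51 [40.5 44.6 53.8]
mill 64 [117.7 123.3 138.6]
```

View pics/fin.png

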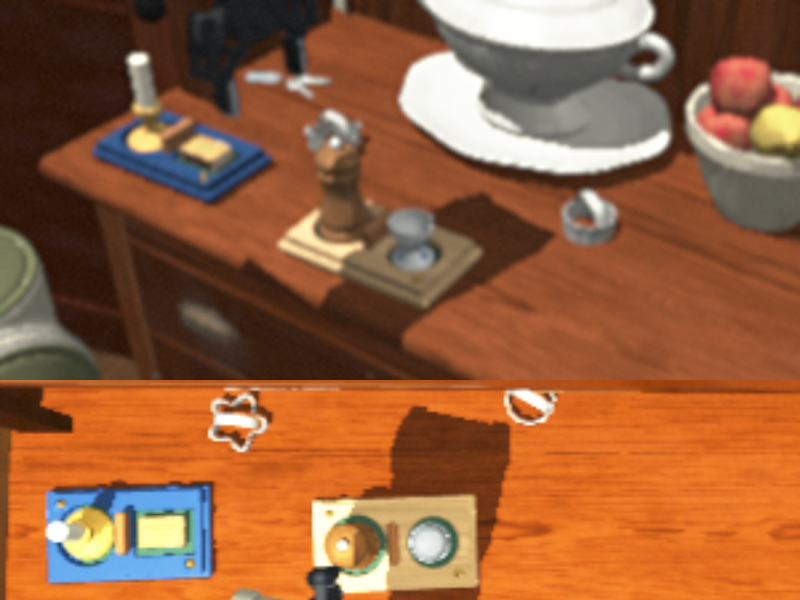

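The final views show everything seated and upright: candlestick (145,110), matchbox (163,533 in the lower half), mill (340,190) and egg cup (410,235). The gripper is clear, so I'm handing in.

```bash
python3 -c "
from rig import finish_job
print(finish_job())"
```

```text
the job is handed in; nothing more can be done
None
```

Both carriers are made up and the job is handed in at about 38 s: the board was seated first, then the candlestick, matchbox, egg cup and mill were set in place, all upright in the final views; I did not touch the teacup or star cutter.

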